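# Rub down both straight edges of a dish lid on a sloping jig

## Robot

A 6-joint arm with a two-finger parallel gripper is mounted at the origin on the work surface. World frame = base frame: x ahead of the robot, y to its left, z up, the work surface at z = 0. Lengths are in mm, angles in rad, forces in N, time in s.
With the tool pointing down it reaches from about 350 to 875 mm from the base axis. Payload 15.5 kg.
Tool frame: the origin (TCP) lies between the finger pads; the fingertips stand finger_overhang ahead of it and the grasp point (between the pads) lies 6 mm ahead of it (finger_overhang is the distance from the TCP to the fingertips, in mm); z points along the fingers, x is the direction in which the jaws open and shut, and the axes are right-handed (so a half turn about z gives the same grasp; the last joint's range is limited). The gripper opens to 85 mm and grips with 20 to 120 N. Pads are 22 mm wide; open, the fingers measure 114 mm over their backs; the gripper's body (76 mm by 85 mm) begins 54 mm behind the grasp point. The pads swing forward as they close: fully open they stand 13 mm farther back than shut.
Start: joints at [-1.315, 0.494, 1.345, -0, 1.302, -0.096], TCP at [215.369, -586.722, 256.277] pointing down, gripper open.
Joint ranges: [-2.91, 2.91], [-0.82, 2.16], [0.22, 2.67], [-1.22, 4.37], [0.12, 2.79], [-3.08, 3.08]. Speed limits (rad/s): [1.89, 1.89, 2.57, 3.01, 3.01, 3.01].

## Interface

Orientations are given as a unit quaternion [w, x, y, z].
In Python, from bench import * gives the robot as it stands.
- The arm moves only by the tool arm_command, never from a script. Its argument "motion" is a list of rows, each an object of numbers: "tx", "ty", "tz": the shift along the tool's x, y, z in units of 40 mm (1.0 is 40 mm); "roll": the turn about the tool's z in units of 6 degrees (1.0 is 6 degrees); "claw": the gripper's target within -1 to 1 (shut at 1, half-way at 0, fully open at -1). A call has 1 to 20 rows; each row shifts and turns the commanded pose from where the row before left it, along the tool's axes as they then stand; what a row does not reach is not made up. A row lasts 1/12 s, in which the tool goes at most 41.7 mm and 7.16 degrees, less where a joint would pass 70% of its speed; a pose out of reach is approached as far as the arm can. A call is refused whole if a number of a shift passes 1 or a number of a turn 1, either way. A call with a gripper value outside its range is refused whole. The fingers move at their own pace and stop on an object; "grip_force" is the grip in N (left out, the last holds). Time passes only in rows, so rows that do not move let the fingers close. It gives the time, the measured TCP pose, the force and the opening at its end, in the units of the state.
- state(): the state, without advancing time (a new reading comes with each control period).
- get_image(name): name is "scene" or "side" or "wrist"; returns the picture (480x640x3 uint8, red, green, blue); there is no depth.
- camera_model(name): a dict with "intrinsics" (3x3 intrinsics, pixels), "view" (4x4, takes a point from world to camera coordinates). Camera axes: x right, y down, z forward; pixel columns grow to the right and rows downward; lengths in mm; the calibration is good to about 2 mm. The wrist camera is an equidistant fisheye: a pixel r from the principal point sees the ray r / f radians off the axis. A picture is of the moment at which its call begins: read the wrist's pose just before it. camera_model takes no time and is no camera call; for the wrist camera it gives the pose at the moment of the call.
- job_done(): hands the job in, once; it reports no verdict.
Trained networks look in the newest picture that a camera, given by its name, has taken for a name from the list of things; names that differ only in an ending like _2 or _b are one class to them, and where a whole thing is asked for, a point or a joint stands for the part that bears it (a point fixed in the world has none). Each returns a list of dicts, best first, with "confidence" (0 to 1); they miss things now and then, are a little off and sometimes report something else, mostly with a low value. They report only what shows in the picture. A call takes as long as a camera call. They do not tell look-alikes from the thing itself.
- spot_in(name, camera): "position" ([x, y, z] in mm, in world coordinates, good to about 4 mm: the middle of the surface that is visible of it).
- landmark_of(name, camera): "position" ([x, y, z] in mm, in world coordinates, good to about 4 mm: a listed point, or the origin of a listed thing).
The state is a dict: "time_s": time; "qpos": joint angles; "joint_vel": joint speeds; "joint_efforts": joint torques, N m; "tool_pos": TCP position; "eef_rot": TCP orientation; "force": force on the tool from outside, world axes, zero at the start; "ft_torque": the same for the moment, N m; "opening": opening from 0.0 (shut) to 1.0 (fully open).
Only numpy, scipy, OpenCV 4.12 (cv2) and the standard library are available. Lean on these libraries where they do the work, as an engineer would, in place of code of your own. Each camera call takes 0.05 s, during which the arm holds its last target. There are 200 camera calls.

## Task

Take the quarter-oval lid off the round grey bat and rub its two straight edges smooth on the sloping jig: lay the lid on the slope, press the long straight edge flush and lightly against the sprung stone (it should give a few millimetres but never be pushed to its stop) and slide it from left to right, as seen from the robot, so that the whole edge passes over the stone; then turn the lid and do the short straight edge the same way, left to right. Finally set the lid down gently, right way up, in the middle of the square wooden board and let go, leaving the mug, vase and bowl alone.

Things in the scene. Friction and masses are not known exactly. Their poses are not given: they have to be found in the camera images.
- lid: Loose white ceramic lid, about 0.3 kg, a quarter oval: plate 14 mm thick with two straight edges (140 and 100 mm) at a right angle and a curved third side. Origin on the underside below the handle's middle, near the centre of mass; z up. Square corner at x=-58, y=-42 mm: the long edge is the side face y=-42 (x -58 to 82), the short edge the side face x=-58 (y -42 to 58).
- handle (a point): Middle of the lid handle's top, at (0, 0, 48) mm in the lid's frame. The handle is an upright bar 56 mm long, 14 mm thick and 34 mm high on top of the plate, running along the direction (1, 1) of the lid's x and y: 45 degrees from both straight edges.
- long_mid (a point): Point on the lid: middle of the long straight edge's side face, at (12, -42, 7) mm in the lid's frame.
- short_mid (a point): Point on the lid: middle of the short straight edge's face, at (-58, 8, 7) mm in the lid's frame.
- bed: Fixed wooden bed of the jig, sloping 25 degrees, low side towards the robot. Origin on its upper surface, 85 mm above the table; x up the slope, y level to the left, z square to the surface. Surface x -105 to 110, y -130 to 130 mm. The stone's rubbing face is at x=-50 mm and faces up the slope; behind it at x=-105 to -89 is a fixed rail 16 mm high, 130 mm long.
- stone (a joint): Grey sprung rubbing stone on the bed, bed y -30 to 30 mm, 16 mm thick, top 19 mm above the bed. Value: how far (m) it is pushed down the slope (bed -x), 0 at rest, stop at 0.015; its face is at bed x = -0.050 - value. About 3 N starts it, 0.6 N more per mm; springs back. Rightly pressed at 0.003 to 0.012.
- bat: Round grey cement disc (bat), 196 mm across, 20 mm thick, fixed flat on the table, left or right of the jig; the lid starts on it. Origin at the centre of its underside.
- board: Square plywood board 200 x 200 mm, 18 mm thick, fixed flat on the table on the other side of the jig. Origin at the centre of its underside, z up, x and y along its sides.
- mug: Bystander: black mug 84 mm across, 100 mm high, full of brushes reaching up to 185 mm, near the far end of the jig. Origin under its centre.
- vase: Bystander: white unglazed vase 110 mm across, 105 mm high, near the far end of the jig. Origin under its centre.
- bowl: Bystander: small blue bowl 90 mm across, 45 mm high, between the robot and the jig. Origin under its centre.
There are look-alikes about, which are no part of the job. Leave any orange look-alike of the lid alone.

How it is judged (in metres and radians):
On the way, in this order (a step that is already met when the one before it is completed fails the run):
1. the long straight edge is pressed flush on the stone near its right-hand end (edge over to the left) (value of joint stone above 0.002 m and angle between the y axis of lid and the x axis of bed, either way round below 0.1 rad and angle between the z axis of lid and the z axis of bed, either way round below 0.1 rad and x of long_mid in the frame of bed between -0.07 and -0.044 m and z of long_mid in the frame of bed below 0.017 m and y of long_mid in the frame of bed above 0.036 m), for 0.04 s.
2. the middle of the long edge is pressed flush on the stone (value of joint stone above 0.002 m and angle between the y axis of lid and the x axis of bed, either way round below 0.1 rad and angle between the z axis of lid and the z axis of bed, either way round below 0.1 rad and x of long_mid in the frame of bed between -0.07 and -0.044 m and z of long_mid in the frame of bed below 0.017 m and y of long_mid in the frame of bed between -0.012 and 0.012 m), for 0.04 s.
3. the long edge is pressed flush on the stone near its left-hand end (edge over to the right) (value of joint stone above 0.002 m and angle between the y axis of lid and the x axis of bed, either way round below 0.1 rad and angle between the z axis of lid and the z axis of bed, either way round below 0.1 rad and x of long_mid in the frame of bed between -0.07 and -0.044 m and z of long_mid in the frame of bed below 0.017 m and y of long_mid in the frame of bed below -0.036 m), for 0.04 s.
4. the short straight edge is pressed flush on the stone near its right-hand end (edge over to the left) (value of joint stone above 0.002 m and angle between the x axis of lid and the x axis of bed, either way round below 0.1 rad and angle between the z axis of lid and the z axis of bed, either way round below 0.1 rad and x of short_mid in the frame of bed between -0.07 and -0.044 m and z of short_mid in the frame of bed below 0.017 m and y of short_mid in the frame of bed above 0.016 m), for 0.04 s.
5. the middle of the short edge is pressed flush on the stone (value of joint stone above 0.002 m and angle between the x axis of lid and the x axis of bed, either way round below 0.1 rad and angle between the z axis of lid and the z axis of bed, either way round below 0.1 rad and x of short_mid in the frame of bed between -0.07 and -0.044 m and z of short_mid in the frame of bed below 0.017 m and y of short_mid in the frame of bed between -0.012 and 0.012 m), for 0.04 s.
6. the short edge is pressed flush on the stone near its left-hand end (edge over to the right) (value of joint stone above 0.002 m and angle between the x axis of lid and the x axis of bed, either way round below 0.1 rad and angle between the z axis of lid and the z axis of bed, either way round below 0.1 rad and x of short_mid in the frame of bed between -0.07 and -0.044 m and z of short_mid in the frame of bed below 0.017 m and y of short_mid in the frame of bed below -0.016 m), for 0.04 s.
At the end, for the whole second after the job is handed in: The lid lies flat and right way up on the square board, its origin within 50 mm of the board's centre, released and at rest, after both straight edges have had their pass (horizontal distance between lid and board below 0.05 m and z of lid in the frame of board between 0.014 and 0.022 m and angle between lid's own z axis and vertical below 0.06 rad and linear speed of lid below 0.02 m/s and angular speed of lid below 0.1 rad/s); the robot touches nothing.
It fails at once if the stone is pushed to its stop (past 14.5 mm) (value of joint stone above 0.0145 m).
It fails at once if the lid is dropped or knocked down hard on the board (over 80 N) (contact force between lid and board above 80 N).
It fails at once if the mug is disturbed (moved more than 30 mm) (distance of mug from where it was at the start of the episode above 0.03 m).
It fails at once if the vase is disturbed (moved more than 30 mm) (distance of vase from where it was at the start of the episode above 0.03 m).
It fails at once if the bowl is disturbed (moved more than 30 mm) (distance of bowl from where it was at the start of the episode above 0.03 m).
It also fails if it takes over 67 s, if anything falls off the work surface, if the arm or the gripper's body presses on something with over 40 N, if the wrist force passes 120 N, or if a joint passes its speed limit or range.

## Working session

There is one attempt and no reset: what is moved stays moved. The work goes in short steps, Python scripts to look and compute and a tool call to move; the robot and the scene stay as the last step left them, time stands still between calls to the robot, and variables do not carry over. Pictures are saved under pics/ and viewed, about 8 in all and at most 12, crops included, and the job is handed in when it is done.

Besides the shell and the picture viewer there is one more tool, called after "Call:" in YAML: its name, and indented under it one key for each argument. arm_command: Moves the arm, as the interface text tells. Its arguments: {"type":"object","properties":{"motion":{"type":"array","items":{"type":"object","properties":{"tx":{"type":"number"},"ty":{"type":"number"},"tz":{"type":"number"},"roll":{"type":"number"},"claw":{"type":"number"}}}},"grip_force":{"type":"number"}},"required":["motion"]}

```bash
ls; mkdir -p pics; cat > h.py <<'E'
from bench import *
import numpy as np, cv2
from scipy.spatial.transform import Rotation as R
E
python3 - <<'E'
from h import *
print(state())
for c in ("scene","side"):
    im=get_image(c); cv2.imwrite(f"pics/{c}0.png",im[:,:,::-1])
    for n in ("lid","handle","long_mid","short_mid","bed","stone","bat","board","mug","vase","bowl"):
        print(c,n,[(np.round(d["position"]).tolist(),round(d["confidence"],2)) for d in landmark_of(n,c)[:3]])
    m=camera_model(c); print(np.round(np.array(m["view"]),3).tolist(), m["intrinsics"])
E
```

```text
pics
{'time_s': 0.0, 'qpos': array([-1.31451568e+00,  4.94177047e-01,  1.34614639e+00, -1.34051752e-05,
        1.30251539e+00, -9.55232123e-02]), 'joint_vel': array([-0.00011785, -0.00053119, -0.00279763, -0.00073401,  0.00151728,
        0.00044628]), 'joint_efforts': array([ 2.75337858e-03, -8.82165956e+01, -3.83862162e+01, -2.93912281e-04,
        1.03607247e-02, -1.64583577e-05]), 'tool_pos': array([ 215.26819926, -586.39275814,  255.69888697]), 'eef_rot': array([-3.98871125e-04,  8.19937364e-01, -5.72452907e-01, -4.78731879e-04]), 'force': array([-0.84416935, -0.55439362, -0.20588307]), 'ft_torque': array([-0.02356508, -0.01871145, -0.01105648]), 'opening': 1.0005932554379993}
scene lid [([470.0, 568.0, -1.0], 0.83), ([475.0, 314.0, 21.0], 0.62), ([235.0, 349.0, 3.0], 0.6)]
scene handle [([465.0, 569.0, 47.0], 0.93), ([472.0, 316.0, 71.0], 0.75), ([232.0, 352.0, 54.0], 0.63)]
scene long_mid [([430.0, 334.0, 24.0], 0.95), ([279.0, 340.0, 6.0], 0.67), ([423.0, 566.0, 5.0], 0.56)]
scene short_mid [([511.0, 353.0, 26.0], 0.83), ([482.0, 625.0, 8.0], 0.62), ([201.0, 297.0, 7.0], 0.6)]
scene bed [([619.0, -32.0, 85.0], 0.6)]Traceback (most recent call last):
  File "<stdin>", line 6, in <module>
ValueError: it knows: bat, bed, board, bowl, handle, lid, long_mid, mug, short_mid, vase
```

```bash
python3 - <<'E'
from h import *
import bench
print([k for k in dir(bench) if not k.startswith('_')], getattr(bench,'finger_overhang',None))
L=("lid","handle","long_mid","short_mid","bed","bat","board","mug","vase","bowl")
for c in ("scene","side"):
    im=get_image(c); cv2.imwrite(f"pics/{c}0.png",im[:,:,::-1])
    for n in L:
        if c=="scene" and n in L[:5]: continue
        print(c,n,[(np.round(d["position"]).tolist(),round(d["confidence"],2)) for d in landmark_of(n,c)[:3]])
    m=camera_model(c); print(np.round(np.array(m["view"]),3).tolist(), np.round(m["intrinsics"],1).tolist())
E
```

```text
['Unreachable', 'camera_model', 'finger_overhang', 'get_image', 'job_done', 'landmark_of', 'spot_in', 'state'] 25.0
scene bat [([472.0, 321.0, -0.0], 0.9), ([472.0, 312.0, 70.0], 0.49)]
scene board [([430.0, -347.0, 3.0], 0.69)]
scene mug [([736.0, 313.0, -2.0], 0.97), ([434.0, 331.0, 27.0], 0.35)]
scene vase [([721.0, -300.0, 2.0], 0.76)]
scene bowl [([370.0, -25.0, -3.0], 0.59)]
[[-0.12, 0.993, 0.002, -60.715], [0.836, 0.102, -0.539, -391.495], [-0.535, -0.063, -0.842, 1898.098], [0.0, 0.0, 0.0, 1.0]] [[592.2, 0.0, 321.0], [0.0, 592.2, 233.3], [0.0, 0.0, 1.0]]
side lid [([472.0, 315.0, 20.0], 0.83), ([231.0, 349.0, -2.0], 0.82), ([469.0, 568.0, 1.0], 0.75)]
side handle [([468.0, 313.0, 70.0], 0.66), ([231.0, 350.0, 44.0], 0.63), ([468.0, 567.0, 50.0], 0.58)]
side long_mid [([430.0, 333.0, 26.0], 0.85), ([273.0, 340.0, 7.0], 0.83), ([423.0, 563.0, 6.0], 0.75)]
side short_mid [([515.0, 354.0, 22.0], 0.87), ([201.0, 298.0, 9.0], 0.75), ([488.0, 621.0, 9.0], 0.57)]
side bed [([614.0, -25.0, 83.0], 0.77)]
side bat [([472.0, 320.0, 0.0], 0.65)]
side board [([433.0, -349.0, 2.0], 0.59)]
side mug [([738.0, 316.0, -1.0], 0.95)]
side vase [([717.0, -302.0, -1.0], 0.82)]
side bowl [([373.0, -34.0, -0.0], 0.69)]
[[-0.995, -0.096, 0.006, 496.051], [-0.072, 0.7, -0.711, 30.407], [0.064, -0.708, -0.704, 1524.366], [0.0, 0.0, 0.0, 1.0]] [[576.2, 0.0, 313.4], [0.0, 576.2, 239.6], [0.0, 0.0, 1.0]]
```

View pics/scene0.png

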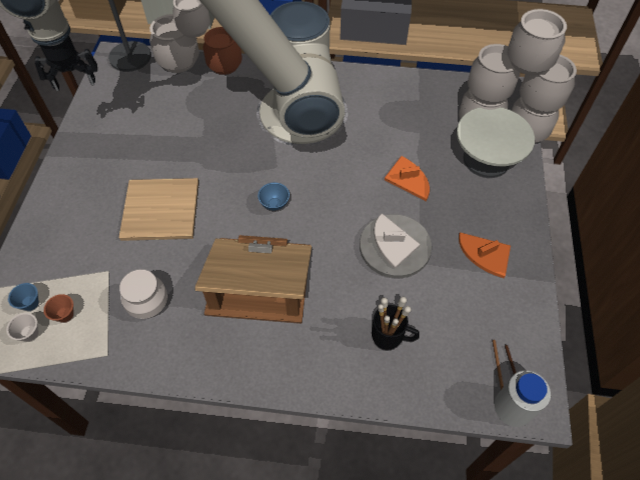

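View pics/side0.png

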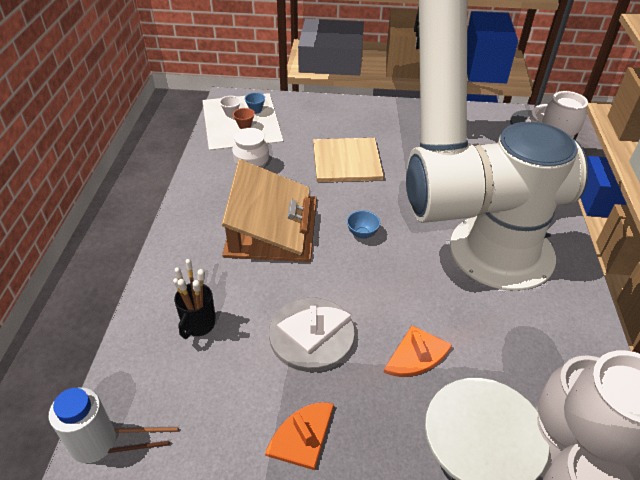

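```bash
python3 - <<'E'
from h import *
a=cv2.imread("pics/scene0.png")[225:330,185:325]; b=cv2.imread("pics/side0.png")[150:270,215:330]
A=cv2.resize(a,None,fx=4.2,fy=4.2,interpolation=cv2.INTER_CUBIC); A=cv2.resize(a,(400*1,300),interpolation=cv2.INTER_CUBIC)
# scale x=400/140, 300/105=2.857
A=cv2.resize(a,(800*140//280,300)); 
B=cv2.resize(b,(int(115*2.5*1.39),300*1),interpolation=cv2.INTER_CUBIC)
A=cv2.resize(a,(560,420),interpolation=cv2.INTER_CUBIC); B=cv2.resize(b,(575,600),interpolation=cv2.INTER_CUBIC)
cv2.imwrite("pics/z_scene.png",cv2.resize(a,(800,600),interpolation=cv2.INTER_CUBIC)); cv2.imwrite("pics/z_side.png",B)
E
```

```text
(no output)
```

View pics/z_scene.png

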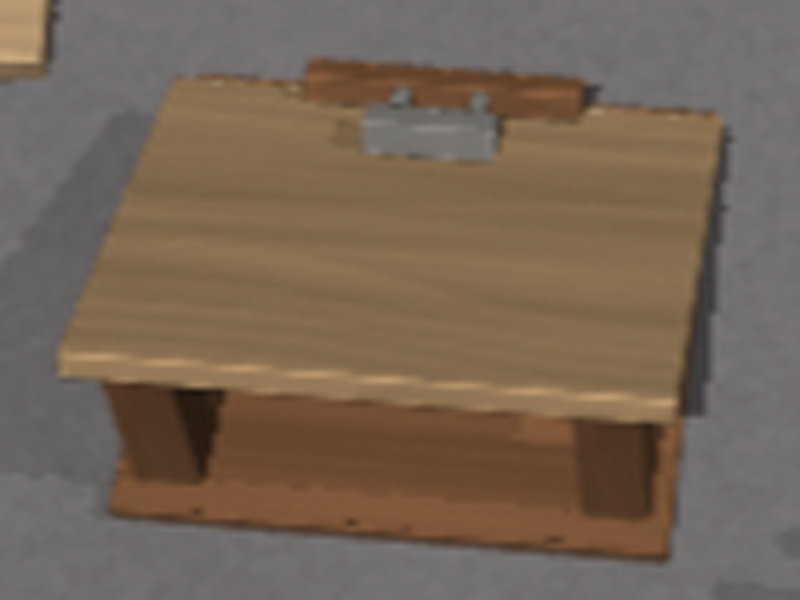

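View pics/z_side.png

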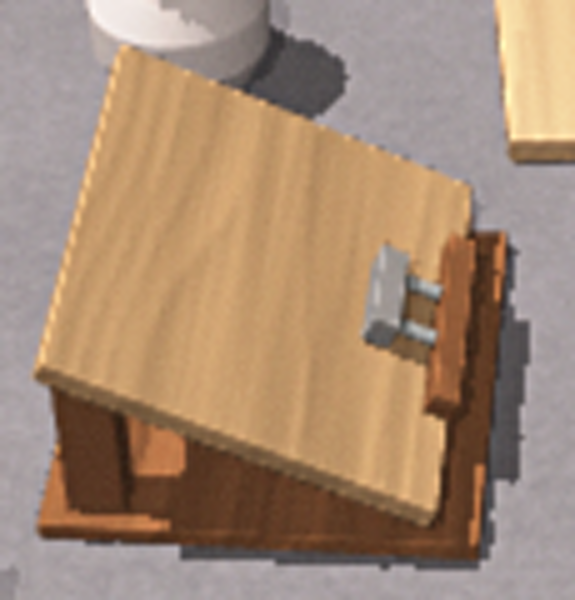

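```bash
cat >> h.py <<'E'
T=np.radians(25)
def bedR(yaw): return R.from_euler('z',yaw).as_matrix()@np.array([[np.cos(T),0,-np.sin(T)],[0,1,0],[np.sin(T),0,np.cos(T)]])
def proj(m,P):
    V=np.array(m["view"]);K=np.array(m["intrinsics"]);q=V[:3,:3]@np.array(P).T+V[:3,3:4]
    p=K@q; return (p[:2]/p[2]).T
E
cat > fit.py <<'E'
from h import *
from scipy.optimize import least_squares
C=[(110,-130,0),(110,130,0),(-105,130,0),(-105,-130,0),(-50,30,0),(-50,-30,0)]
obs={"scene":(np.array([(63,352),(678,395),(722,118),(175,80),(497,160),(365,153)])/5.714+[185,225],range(6)),
"side":(np.array([(122,45),(38,375),(432,522),(470,185),(362,335)])/5+[215,150],range(5))}
def f(v,cs=("scene","side")):
    o=[]
    for c in cs:
        u,i=obs[c]; P=(bedR(v[2])@np.array([C[k] for k in i]).T).T+[v[0],v[1],v[3]]
        o.append((proj(camera_model(c),P)-u).ravel())
    return np.concatenate(o)
for cs in (("scene",),("side",),("scene","side")):
    s=least_squares(f,[616,-28,0,85],args=(cs,)); print(cs,s.x,np.round(s.fun,1))
E
python3 fit.py
```

```text
('scene',) [ 6.11258631e+02 -2.93445393e+01  4.16233297e-02  7.08569571e+01] [ 0.1 -0.   0.1  0.2 -0.  -0.8  0.2 -0.7 -0.4  0.8  0.   0.4]
('side',) [ 6.15972997e+02 -2.55714446e+01  3.48288832e-02  8.55767839e+01] [-0.6  0.1 -0.2 -1.5  1.2 -1.   0.5  0.7 -0.9  1.9]
('scene', 'side') [ 6.17084098e+02 -2.76449782e+01  3.85752783e-02  8.26335134e+01] [-0.7 -0.2  0.2  0.3  0.3 -1.1 -0.1 -1.2 -0.4  0.5 -0.2  0.1 -0.9  0.5
 -0.2 -1.1  1.1 -1.  -0.   1.  -1.2  2.1]
```

Call:
arm_command:
  motion:
    - {"tx": -0.63,"ty": -0.72}
    - {"tx": -0.63,"ty": -0.72}
    - {"tx": -0.63,"ty": -0.72}
    - {"tx": -0.63,"ty": -0.72}
    - {"tx": -0.63,"ty": -0.72}
    - {"tx": -0.63,"ty": -0.72}
    - {"tx": -0.63,"ty": -0.72}
    - {"tx": -0.63,"ty": -0.72}
    - {"tx": -0.63,"ty": -0.72}
    - {"tx": -0.63,"ty": -0.72}
    - {"tx": -0.84,"ty": -0.43}
    - {"tx": -0.84,"ty": -0.43}
    - {"tx": -0.84,"ty": -0.43}
    - {"tx": -0.84,"ty": -0.43}
    - {"tx": -0.84,"ty": -0.43}
    - {"tx": -0.84,"ty": -0.43}
    - {"tx": -0.84,"ty": -0.43}
    - {"tx": -0.84,"ty": -0.43}
    - {"tx": -0.84,"ty": -0.43}
    - {"tx": -0.84,"ty": -0.43}

```text
invalid input
```

Call:
arm_command:
  motion:
    - {"tx": -0.84,"ty": -0.43}
    - {"tx": -0.84,"ty": -0.43}
    - {"tx": -0.84,"ty": -0.43}
    - {"tx": -0.84,"ty": -0.43}
    - {"tx": -0.84,"ty": -0.43}
    - {"roll": -1}
    - {"roll": -1}
    - {"roll": -1}
    - {"roll": -1}
    - {"roll": -1}
    - {"roll": -1}
    - {"roll": -1}
    - {"roll": -1}
    - {"roll": -1}
    - {"roll": -1}
    - {"roll": -1}
    - {"roll": -1}
    - {"roll": -0.3}
    - {}
    - {}

```text
invalid input
```

Call:
arm_command:
  motion:
    - {"tx": -0.63,"ty": -0.72,"tz": 0,"roll": 0,"claw": -1}
    - {"tx": -0.63,"ty": -0.72,"tz": 0,"roll": 0,"claw": -1}
    - {"tx": -0.63,"ty": -0.72,"tz": 0,"roll": 0,"claw": -1}
    - {"tx": -0.63,"ty": -0.72,"tz": 0,"roll": 0,"claw": -1}
    - {"tx": -0.63,"ty": -0.72,"tz": 0,"roll": 0,"claw": -1}
    - {"tx": -0.63,"ty": -0.72,"tz": 0,"roll": 0,"claw": -1}
    - {"tx": -0.63,"ty": -0.72,"tz": 0,"roll": 0,"claw": -1}
    - {"tx": -0.63,"ty": -0.72,"tz": 0,"roll": 0,"claw": -1}
    - {"tx": -0.63,"ty": -0.72,"tz": 0,"roll": 0,"claw": -1}
    - {"tx": -0.63,"ty": -0.72,"tz": 0,"roll": 0,"claw": -1}

```text
time_s: 1.98
tool_pos: [399.4, -249.3, 256.5]
eef_rot: [0.0, 0.82, -0.573, 0.0]
force: [1.2, -0.2, -0.3]
opening: 0.999
```

Call:
arm_command:
  motion:
    - {"tx": -0.9,"ty": -0.465,"tz": 0,"roll": 0,"claw": -1}
    - {"tx": -0.9,"ty": -0.465,"tz": 0,"roll": 0,"claw": -1}
    - {"tx": -0.9,"ty": -0.465,"tz": 0,"roll": 0,"claw": -1}
    - {"tx": -0.9,"ty": -0.465,"tz": 0,"roll": 0,"claw": -1}
    - {"tx": -0.9,"ty": -0.465,"tz": 0,"roll": 0,"claw": -1}
    - {"tx": -0.9,"ty": -0.465,"tz": 0,"roll": 0,"claw": -1}
    - {"tx": -0.9,"ty": -0.465,"tz": 0,"roll": 0,"claw": -1}
    - {"tx": -0.9,"ty": -0.465,"tz": 0,"roll": 0,"claw": -1}
    - {"tx": -0.9,"ty": -0.465,"tz": 0,"roll": 0,"claw": -1}
    - {"tx": -0.9,"ty": -0.465,"tz": 0,"roll": 0,"claw": -1}
    - {"tx": -0.9,"ty": -0.465,"tz": 0,"roll": 0,"claw": -1}
    - {"tx": -0.9,"ty": -0.465,"tz": 0,"roll": 0,"claw": -1}
    - {"tx": -0.9,"ty": -0.465,"tz": 0,"roll": 0,"claw": -1}
    - {"tx": -0.9,"ty": -0.465,"tz": 0,"roll": 0,"claw": -1}

```text
time_s: 3.15
tool_pos: [469.4, 314.2, 256.4]
eef_rot: [-0.0, 0.82, -0.572, 0.0]
force: [1.8, -1.1, -0.0]
opening: 0.998
```

Call:
arm_command:
  motion:
    - {"tx": 0,"ty": 0,"tz": 0.2,"roll": -1,"claw": -1}
    - {"tx": 0,"ty": 0,"tz": 0.2,"roll": -1,"claw": -1}
    - {"tx": 0,"ty": 0,"tz": 0.2,"roll": -1,"claw": -1}
    - {"tx": 0,"ty": 0,"tz": 0.2,"roll": -1,"claw": -1}
    - {"tx": 0,"ty": 0,"tz": 0.2,"roll": -1,"claw": -1}
    - {"tx": 0,"ty": 0,"tz": 0.2,"roll": -1,"claw": -1}
    - {"tx": 0,"ty": 0,"tz": 0.2,"roll": -1,"claw": -1}
    - {"tx": 0,"ty": 0,"tz": 0.2,"roll": -1,"claw": -1}
    - {"tx": 0,"ty": 0,"tz": 0.2,"roll": -1,"claw": -1}
    - {"tx": 0,"ty": 0,"tz": 0.2,"roll": -1,"claw": -1}
    - {"tx": 0,"ty": 0,"tz": 0,"roll": -1,"claw": -1}
    - {"tx": 0,"ty": 0,"tz": 0,"roll": -1,"claw": -1}
    - {"tx": 0,"ty": 0,"tz": 0,"roll": -0.3,"claw": -1}
    - {"tx": 0,"ty": 0,"tz": 0,"roll": 0,"claw": -1}

```text
time_s: 4.32
tool_pos: [469.7, 312.0, 176.3]
eef_rot: [-0.0, 0.999, 0.035, 0.0]
force: [-0.1, -0.8, -0.4]
opening: 1.005
```

```bash
python3 - <<'E'
from h import *
s=state(); print(s["tool_pos"],s["eef_rot"],s["time_s"])
m=camera_model("wrist"); im=get_image("wrist"); cv2.imwrite("pics/w1.png",im[:,:,::-1])
for n in ("handle","long_mid","short_mid","lid"):
    print(n,[(np.round(d["position"],1).tolist(),round(d["confidence"],2)) for d in landmark_of(n,"wrist")[:2]])
print(m)
E
```

```text
[469.72489964 311.97389167 176.28923618] [-2.53410832e-05  9.99372997e-01  3.54063660e-02  2.54622936e-05] 4.3167
handle [([470.9, 313.7, 67.2], 0.7), ([235.7, 349.1, 49.2], 0.69)]
long_mid [([430.6, 330.9, 25.2], 0.59), ([277.2, 343.4, 10.3], 0.57)]
short_mid [([511.9, 355.2, 28.1], 0.76), ([201.0, 303.0, 6.9], 0.69)]
lid [([471.0, 313.5, 18.9], 0.86), ([234.2, 348.5, 0.4], 0.68)]
{'intrinsics': array([[371.64829954,   0.        , 320.94425896],
       [  0.        , 371.64829954, 241.36057704],
       [  0.        ,   0.        ,   1.        ]]), 'view': array([[ 9.97515864e-01,  7.04365908e-02, -8.88055496e-04,
        -4.90005680e+02],
       [ 6.71826677e-02, -9.47492392e-01,  3.12641419e-01,
         2.48577903e+02],
       [ 2.11799699e-02, -3.11924437e-01, -9.49870809e-01,
         3.92095003e+02],
       [ 0.00000000e+00,  0.00000000e+00,  0.00000000e+00,
         1.00000000e+00]])}
```

View pics/w1.png

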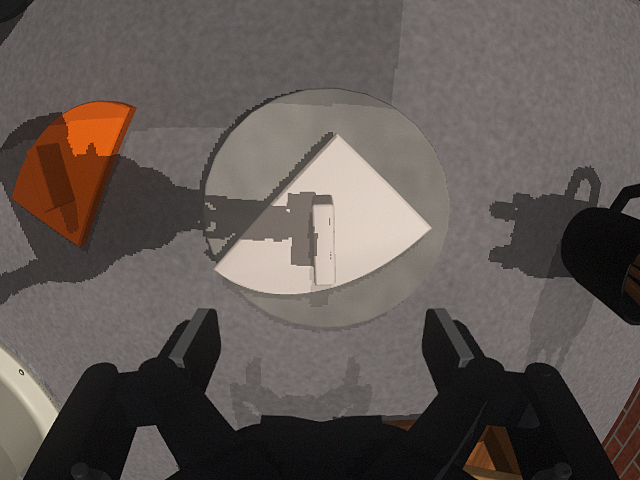

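```bash
cat >> h.py <<'E'
def ray_z(m,u,z):
    K=np.array(m["intrinsics"]);V=np.array(m["view"]);d=(np.array(u,float)-K[:2,2])/K[0,0];r=np.hypot(*d)
    c=np.array([*(d/r*np.sin(r)),np.cos(r)]);w=V[:3,:3].T@c;o=-V[:3,:3].T@V[:3,3]
    return o+w*(z-o[2])/w[2]
E
python3 - <<'E'
from h import *
m=camera_model("wrist")
P=np.array([ray_z(m,u,34)[:2] for u in [(337,134),(432,228),(214,270)]]); print(P)
L=np.array([(-58,-42),(-58,58),(82,-42)])
print(np.linalg.norm(P[1]-P[0]),np.linalg.norm(P[2]-P[0]))
a=P-P.mean(0);b=L-L.mean(0); y=np.arctan2((b[:,0]*a[:,1]-b[:,1]*a[:,0]).sum(),(b*a).sum())
Rm=R.from_euler('z',y).as_matrix()[:2,:2]; print(np.degrees(y),P.mean(0)-Rm@L.mean(0))
for u in [(316,197),(333,197),(317,285),(336,284)]: print(u,ray_z(m,u,68)[:2])
E
```

```text
[[475.35378733 385.56996076]
 [552.07384196 323.03536818]
 [387.83964565 277.69639223]]
98.97748254740603 138.9079975423321
-129.0626778314554 [471.34312435 314.50591897]
(316, 197) [463.81387393 346.6784041 ]
(333, 197) [474.32779499 347.39960163]
(317, 285) [468.26565968 287.10742651]
(336, 284) [480.91432535 288.69352863]
```

Call:
arm_command:
  motion:
    - {"tx": 0.045,"ty": -0.06,"tz": 0.4,"roll": -0.31,"claw": -1}
    - {"tx": 0,"ty": 0,"tz": 0.7,"roll": 0,"claw": -1}
    - {"tx": 0,"ty": 0,"tz": 0.6,"roll": 0,"claw": -1}
    - {"tx": 0,"ty": 0,"tz": 0.5,"roll": 0,"claw": -1}
    - {"tx": 0,"ty": 0,"tz": 0.38,"roll": 0,"claw": -0.5}
    - {"tx": 0,"ty": 0,"tz": 0,"roll": 0,"claw": 0}
    - {"tx": 0,"ty": 0,"tz": 0,"roll": 0,"claw": 0.3}
    - {"tx": 0,"ty": 0,"tz": 0,"roll": 0,"claw": 0.5}
    - {"tx": 0,"ty": 0,"tz": 0,"roll": 0,"claw": 1}
    - {"tx": 0,"ty": 0,"tz": 0,"roll": 0,"claw": 1}
    - {"tx": 0,"ty": 0,"tz": 0,"roll": 0,"claw": 1}
    - {"tx": 0,"ty": 0,"tz": 0,"roll": 0,"claw": 1}
  grip_force: 25

```text
time_s: 5.57
tool_pos: [471.9, 314.8, 74.3]
eef_rot: [-0.0, 0.999, 0.051, 0.001]
force: [-0.9, -0.8, 7.4]
opening: 0.154
```

```bash
cat >> h.py <<'E'
B=np.array([616.3,-27.2,85.]);BY=0.037
def tcp(bx,by,c=38,up=16): return B+bedR(BY)@np.array([bx,by,c])+[0,0,up]
def ang():
    q=state()["eef_rot"]; return np.degrees(2*np.arctan2(q[2],q[1]))
def step(d,a):  # world delta mm -> tool units
    x=np.array([np.cos(np.radians(a)),np.sin(np.radians(a))]); y=np.array([x[1],-x[0]])
    return np.round([d[:2]@x/40,d[:2]@y/40,-d[2]/40],3)
E
python3 - <<'E'
from h import *
print(ang(),state()["tool_pos"])
for b in [(7,52),(-15,52),(-15,-28),(15,14),(1,14),(1,-30)]: print(b,tcp(*b))
a=47.2
h=tcp(7,52)+[0,0,75]; print("to hover",step(h-np.array([471.9,314.8,174]),a), "bedx10",step(bedR(BY)@[-10,0,0],a),"bed -y10",step(bedR(BY)@[0,-10,0],a))
E
```

```text
5.81380881122818 [471.88405914 314.77533784  74.27667633]
(7, 52) [604.66774892  24.40502451 138.39802374]
(-15, 52) [584.74262413  23.66745829 129.10042198]
(-15, -28) [587.70194881 -56.27778796 129.10042198]
(15, 14) [613.31892806 -13.30076155 141.77896983]
(1, 14) [600.6393032  -13.77012188 135.86231417]
(1, -30) [602.26693177 -57.74000731 135.86231417]
to hover [-3.072  7.368 -0.985] bedx10 [-0.16  -0.16   0.106] bed -y10 [-0.177  0.177 -0.   ]
```

Call:
arm_command:
  motion:
    - {"tx": 0,"ty": 0,"tz": -0.2,"roll": 0,"claw": 1}
    - {"tx": 0,"ty": 0,"tz": -0.5,"roll": 0,"claw": 1}
    - {"tx": 0,"ty": 0,"tz": -0.6,"roll": -0.7,"claw": 1}
    - {"tx": 0,"ty": 0,"tz": -0.6,"roll": -0.7,"claw": 1}
    - {"tx": 0,"ty": 0,"tz": -0.6,"roll": -0.7,"claw": 1}
    - {"tx": 0,"ty": 0,"tz": -0.6,"roll": -0.7,"claw": 1}
    - {"tx": 0,"ty": 0,"tz": -0.5,"roll": -0.7,"claw": 1}
    - {"tx": 0,"ty": 0,"tz": -0.4,"roll": -0.7,"claw": 1}
    - {"tx": 0,"ty": 0,"tz": 0,"roll": -0.7,"claw": 1}
    - {"tx": 0,"ty": 0,"tz": 0,"roll": -0.7,"claw": 1}
    - {"tx": 0,"ty": 0,"tz": 0,"roll": -0.7,"claw": 1}
    - {"tx": 0,"ty": 0,"tz": 0,"roll": -0.58,"claw": 1}
    - {"tx": 0,"ty": 0,"tz": 0,"roll": 0,"claw": 1}

```text
time_s: 6.65
tool_pos: [471.1, 314.4, 233.9]
eef_rot: [-0.0, 0.916, 0.401, 0.0]
force: [-0.2, -0.2, -3.0]
opening: 0.159
```

```bash
python3 - <<'E'
from h import *
a=ang(); p=state()["tool_pos"]; h=tcp(7,52)+[0,0,75]; print(a,p,h,state()["force"],step(h-p,a))
E
```

```text
47.27683092368792 [471.09610621 314.38618947 233.91179833] [604.66774892  24.40502451 213.39802374] [-0.21997793 -0.17047334 -2.9529809 ] [-3.06   7.372  0.513]
```

Call:
arm_command:
  motion:
    - {"tx": -0.1,"ty": 0.24,"tz": 0,"roll": 0,"claw": 1}
    - {"tx": -0.2,"ty": 0.48,"tz": 0,"roll": 0,"claw": 1}
    - {"tx": -0.23,"ty": 0.555,"tz": 0,"roll": 0,"claw": 1}
    - {"tx": -0.23,"ty": 0.555,"tz": 0,"roll": 0,"claw": 1}
    - {"tx": -0.23,"ty": 0.555,"tz": 0,"roll": 0,"claw": 1}
    - {"tx": -0.23,"ty": 0.555,"tz": 0,"roll": 0,"claw": 1}
    - {"tx": -0.23,"ty": 0.555,"tz": 0,"roll": 0,"claw": 1}
    - {"tx": -0.23,"ty": 0.555,"tz": 0,"roll": 0,"claw": 1}
    - {"tx": -0.23,"ty": 0.555,"tz": 0,"roll": 0,"claw": 1}
    - {"tx": -0.23,"ty": 0.555,"tz": 0,"roll": 0,"claw": 1}
    - {"tx": -0.23,"ty": 0.555,"tz": 0,"roll": 0,"claw": 1}
    - {"tx": -0.23,"ty": 0.555,"tz": 0,"roll": 0,"claw": 1}
    - {"tx": -0.23,"ty": 0.555,"tz": 0.1,"roll": 0,"claw": 1}
    - {"tx": -0.16,"ty": 0.36,"tz": 0.2,"roll": 0,"claw": 1}
    - {"tx": -0.07,"ty": 0.187,"tz": 0.2,"roll": 0,"claw": 1}
    - {"tx": 0,"ty": 0,"tz": 0.013,"roll": 0,"claw": 1}
    - {"tx": 0,"ty": 0,"tz": 0,"roll": 0,"claw": 1}
  grip_force: 20

```text
time_s: 8.07
tool_pos: [603.2, 24.4, 211.7]
eef_rot: [-0.001, 0.917, 0.399, -0.001]
force: [-1.1, 0.1, -1.4]
opening: 0.158
```

```bash
python3 - <<'E'
from h import *
a=ang(); p=state()["tool_pos"]; h=tcp(7,52); print(a,p,h,state()["force"],state()["ft_torque"],step(h-p,a))
E
```

```text
47.036888012054575 [603.20447568  24.42112464 211.66328389] [604.66774892  24.40502451 138.39802374] [-1.11110693  0.08272437 -1.38437001] [ 0.01315091 -0.03475055  0.00595825] [0.025 0.027 1.832]
```

Call:
arm_command:
  motion:
    - {"tx": 0.025,"ty": 0.027,"tz": 0.3,"roll": 0,"claw": 1}
    - {"tx": 0,"ty": 0,"tz": 0.4,"roll": 0,"claw": 1}
    - {"tx": 0,"ty": 0,"tz": 0.3,"roll": 0,"claw": 1}
    - {"tx": 0,"ty": 0,"tz": 0.15,"roll": 0,"claw": 1}
    - {"tx": 0,"ty": 0,"tz": 0.075,"roll": 0,"claw": 1}
    - {"tx": 0,"ty": 0,"tz": 0.075,"roll": 0,"claw": 1}
    - {"tx": 0,"ty": 0,"tz": 0.075,"roll": 0,"claw": 1}
    - {"tx": 0,"ty": 0,"tz": 0.075,"roll": 0,"claw": 1}
    - {"tx": 0,"ty": 0,"tz": 0,"roll": 0,"claw": 1}

```text
time_s: 8.82
tool_pos: [603.8, 23.4, 155.3]
eef_rot: [0.0, 0.917, 0.4, -0.002]
force: [-17.8, -10.2, 20.4]
opening: 0.158
```

Call:
arm_command:
  motion:
    - {"tx": 0,"ty": 0,"tz": 0,"roll": 0,"claw": 0.66}
    - {"tx": 0,"ty": 0,"tz": 0.05,"roll": 0,"claw": 0.64}
    - {"tx": 0,"ty": 0,"tz": 0.05,"roll": 0,"claw": 0.62}
    - {"tx": 0,"ty": 0,"tz": 0.05,"roll": 0,"claw": 0.6}
    - {"tx": 0,"ty": 0,"tz": 0.05,"roll": 0,"claw": 0.58}
    - {"tx": 0,"ty": 0,"tz": 0,"roll": 0,"claw": 0.58}

```text
time_s: 9.32
tool_pos: [604.6, 24.1, 146.7]
eef_rot: [-0.0, 0.917, 0.4, -0.001]
force: [-5.3, -0.9, 0.3]
opening: 0.207
```

```bash
python3 - <<'E'
from h import *
a=ang(); p=state()["tool_pos"]; h=tcp(7,52); print(a,p,h,state()["force"],state()["ft_torque"],step(h-p,a))
A=get_image("side")[110:290,200:340]; Bm=get_image("scene")[180:340,170:340]
im=np.hstack([cv2.resize(A,(400,514)),cv2.resize(Bm,(400,376)).copy() if 0 else cv2.copyMakeBorder(cv2.resize(Bm,(400,376)),0,138,0,0,cv2.BORDER_CONSTANT)])
cv2.imwrite("pics/c2.png",im[:,:,::-1])
for c in("side","scene"):
  for n in ("handle","long_mid","short_mid","lid"): print(c,n,[(np.round(d["position"],1).tolist(),np.round(bedR(BY).T@(np.array(d["position"])-B),1),round(d["confidence"],2)) for d in landmark_of(n,c)[:3] if abs(d["position"][1])<200])
E
```

```text
47.10332296008403 [604.63650736  24.13091934 146.67963273] [604.66774892  24.40502451 138.39802374] [-5.31415442 -0.9369707   0.34679006] [-0.2165921   0.79120811  0.00402581] [ 0.006 -0.004  0.207]
side handle [([600.0, 24.9, 141.0], array([10.7, 52.7, 56.8]), 0.96)]
side long_mid [([566.4, 18.0, 93.2], array([-40.2,  47. ,  27.8]), 0.94)]
side short_mid [([615.2, 86.5, 105.0], array([ 11.3, 113.7,  16.8]), 0.97)]
side lid [([611.1, 26.7, 96.6], array([ 2. , 54.1, 11.9]), 0.62)]
scene handle [([602.6, 24.6, 142.8], array([13.8, 52.3, 57.4]), 0.75)]
scene long_mid [([566.6, 13.7, 92.6], array([-40.4,  42.7,  27.2]), 0.86)]
scene short_mid [([612.2, 86.0, 102.1], array([  7.3, 113.3,  15.5]), 0.96)]
scene lid [([611.3, 24.8, 97.3], array([ 2.4, 52.1, 12.4]), 0.81)]
```

View pics/c2.png

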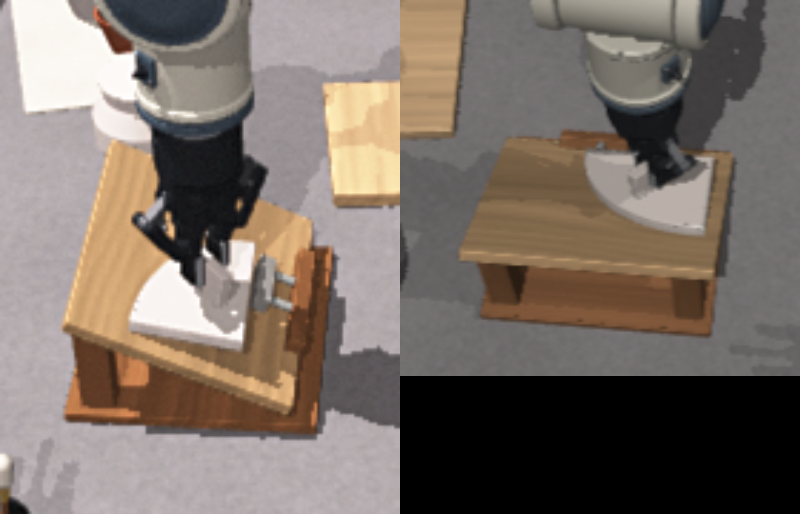

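Call:
arm_command:
  motion:
    - {"tx": 0,"ty": 0,"tz": 0.05,"roll": 0,"claw": 0.57}
    - {"tx": 0,"ty": 0,"tz": 0.05,"roll": 0,"claw": 0.56}
    - {"tx": 0,"ty": 0,"tz": 0.05,"roll": 0,"claw": 0.55}
    - {"tx": 0,"ty": 0,"tz": 0.05,"roll": 0,"claw": 0.54}
    - {"tx": 0,"ty": 0,"tz": 0,"roll": 0,"claw": 0.54}

```text
time_s: 10.23
tool_pos: [605.9, 24.1, 138.6]
eef_rot: [0.0, 0.917, 0.4, 0.0]
force: [0.1, -0.2, -0.0]
opening: 0.23
```

```bash
cat >> h.py <<'E'
def rep():
    a=ang(); s=state(); print("t",s["time_s"],"ang",round(a,2),s["tool_pos"].round(1),"F",s["force"].round(1),"Fbed",(bedR(BY).T@s["force"]).round(1),"op",round(s["opening"],3))
    for c in("side","scene"):
        get_image(c)
        for n in ("handle","long_mid","short_mid","lid"): print(c,n,[(np.round(bedR(BY).T@(np.array(d["position"])-B),1).tolist(),round(d["confidence"],2)) for d in landmark_of(n,c)[:3] if abs(d["position"][1])<200])
    return a,s["tool_pos"]
E
python3 -c "
from h import *
rep()"
```

```text
t 10.2333 ang 47.1 [605.9  24.1 138.6] F [ 0.1 -0.2 -0. ] Fbed [ 0.  -0.2 -0. ] op 0.23
side handle [([2.7, 54.3, 49.1], 0.75)]
side long_mid [([-38.7, 43.3, 4.4], 0.55)]
side short_mid [([6.6, 115.8, 4.1], 0.76)]
side lid [([6.0, 57.7, 1.0], 0.62)]
scene handle [([4.8, 53.8, 51.6], 0.73)]
scene long_mid [([-40.2, 42.5, 4.0], 0.57)]
scene short_mid [([5.3, 114.4, 6.9], 0.94)]
scene lid [([7.6, 57.4, -1.0], 0.82)]
```

Call:
arm_command:
  motion:
    - {"tx": 0,"ty": 0,"tz": 0,"roll": 0,"claw": 0.56}
    - {"tx": 0,"ty": 0,"tz": 0.02,"roll": 0,"claw": 0.58}
    - {"tx": -0.044,"ty": -0.044,"tz": 0.029,"roll": 0,"claw": 0.58}
    - {"tx": -0.044,"ty": -0.044,"tz": 0.029,"roll": 0,"claw": 0.58}
    - {"tx": -0.044,"ty": -0.044,"tz": 0.029,"roll": 0,"claw": 0.58}
    - {"tx": -0.044,"ty": -0.044,"tz": 0.029,"roll": 0,"claw": 0.58}
    - {"tx": 0,"ty": 0,"tz": 0,"roll": 0,"claw": 0.58}

```text
time_s: 11.32
tool_pos: [596.6, 23.6, 134.3]
eef_rot: [0.001, 0.917, 0.4, 0.002]
force: [0.7, -0.4, 12.1]
opening: 0.219
```

```bash
python3 -c "
from h import *
rep()"
```

```text
t 11.3167 ang 47.09 [596.6  23.6 134.3] F [ 0.7 -0.4 12.1] Fbed [ 5.8 -0.4 10.7] op 0.219
side handle [([-8.2, 56.6, 47.2], 0.77)]
side long_mid [([-47.7, 43.3, 7.8], 0.71)]
side short_mid [([0.3, 113.6, 6.5], 0.73)]
side lid []
scene handle [([-5.7, 55.2, 46.2], 0.79)]
scene long_mid [([-48.4, 44.5, 5.2], 0.84)]
scene short_mid [([-0.5, 112.7, 5.6], 0.74)]
scene lid [([-1.5, 58.4, -2.3], 0.91)]
```

Call:
arm_command:
  motion:
    - {"tx": -0.032,"ty": -0.032,"tz": 0.021,"roll": 0,"claw": 0.58}
    - {"tx": -0.032,"ty": -0.032,"tz": 0.021,"roll": 0,"claw": 0.58}
    - {"tx": -0.032,"ty": -0.032,"tz": 0.021,"roll": 0,"claw": 0.58}
    - {"tx": -0.032,"ty": -0.032,"tz": 0.021,"roll": 0,"claw": 0.58}
    - {"tx": 0,"ty": 0,"tz": 0,"roll": 0,"claw": 0.58}

```text
time_s: 12.23
tool_pos: [590.8, 23.5, 131.6]
eef_rot: [0.001, 0.917, 0.399, 0.003]
force: [6.0, 2.6, 14.7]
opening: 0.21
```

```bash
python3 - <<'E'
from h import *
rep()
A=get_image("side")[165:245,255:325]; Bm=get_image("scene")[225:285,220:320]
cv2.imwrite("pics/c3.png",np.hstack([cv2.resize(A,(350,400),interpolation=cv2.INTER_CUBIC),cv2.copyMakeBorder(cv2.resize(Bm,(450,270),interpolation=cv2.INTER_CUBIC),0,130,0,0,cv2.BORDER_CONSTANT)])[:,:,::-1])
E
```

```text
t 12.2333 ang 47.09 [590.8  23.5 131.6] F [ 6.   2.6 14.7] Fbed [11.7  2.4 10.7] op 0.21
side handle [([-16.1, 51.1, 46.5], 0.86)]
side long_mid [([-55.1, 43.3, 7.3], 0.76)]
side short_mid []
side lid [([-14.2, 52.0, 2.2], 0.84)]
scene handle [([3.6, -7.6, -1.3], 0.32)]
scene long_mid [([-54.7, 39.8, 4.1], 0.64)]
scene short_mid [([-9.0, 114.4, 7.1], 0.89)]
scene lid [([-10.4, 56.2, -0.8], 0.65)]
```

View pics/c3.png

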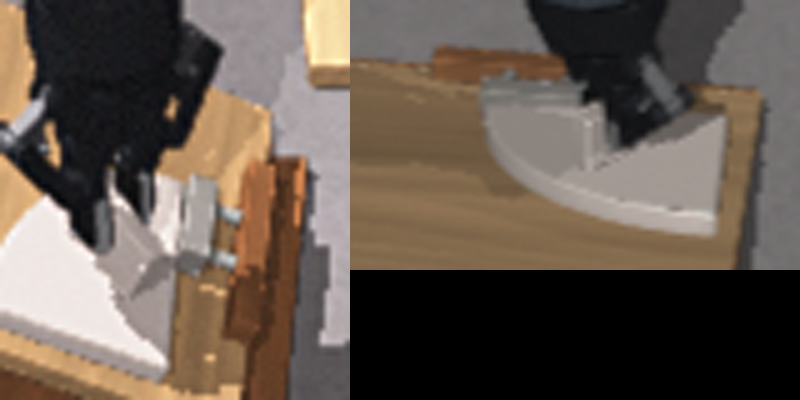

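Call:
arm_command:
  motion:
    - {"tx": -0.035,"ty": 0.035,"tz": 0,"roll": 0,"claw": 0.58}
    - {"tx": -0.06,"ty": 0.06,"tz": 0,"roll": 0,"claw": 0.58}
    - {"tx": -0.07,"ty": 0.07,"tz": 0,"roll": 0,"claw": 0.58}
    - {"tx": -0.07,"ty": 0.07,"tz": 0,"roll": 0,"claw": 0.58}
    - {"tx": -0.07,"ty": 0.07,"tz": 0,"roll": 0,"claw": 0.58}
    - {"tx": -0.07,"ty": 0.07,"tz": 0,"roll": 0,"claw": 0.58}

```text
time_s: 13.33
tool_pos: [590.2, 3.4, 130.9]
eef_rot: [-0.0, 0.917, 0.399, 0.002]
force: [-0.5, 13.9, 13.3]
opening: 0.212
```

```bash
python3 -c "
from h import *
rep()"
```

```text
t 13.3333 ang 47.09 [590.2   3.4 130.9] F [-0.5 13.9 13.3] Fbed [ 5.7 13.9 12. ] op 0.212
side handle [([-16.5, 37.8, 46.4], 0.57)]
side long_mid [([2.1, -4.9, -0.1], 0.7), ([-55.1, 24.7, 4.9], 0.59)]
side short_mid [([-7.2, 95.8, 2.8], 0.82)]
side lid [([-14.3, 35.5, 1.0], 0.55)]
scene handle [([-13.2, 34.4, 48.0], 0.74)]
scene long_mid [([-57.7, 23.5, 3.3], 0.97)]
scene short_mid [([-11.2, 95.3, 4.9], 0.76)]
scene lid [([-12.8, 37.2, -3.2], 0.74)]
```

Call:
arm_command:
  motion:
    - {"tx": -0.07,"ty": 0.07,"tz": 0,"roll": 0,"claw": 0.58}
    - {"tx": -0.07,"ty": 0.07,"tz": 0,"roll": 0,"claw": 0.58}
    - {"tx": -0.07,"ty": 0.07,"tz": 0,"roll": 0,"claw": 0.58}
    - {"tx": -0.07,"ty": 0.07,"tz": 0,"roll": 0,"claw": 0.58}
    - {"tx": -0.07,"ty": 0.07,"tz": 0,"roll": 0,"claw": 0.58}
    - {"tx": -0.07,"ty": 0.07,"tz": 0,"roll": 0,"claw": 0.58}
    - {"tx": -0.07,"ty": 0.07,"tz": 0,"roll": 0,"claw": 0.58}

```text
time_s: 14.42
tool_pos: [591.1, -24.3, 130.9]
eef_rot: [-0.0, 0.917, 0.399, 0.002]
force: [-0.6, 14.6, 13.6]
opening: 0.211
```

```bash
python3 -c "
from h import *
rep()"
```

```text
t 14.4167 ang 47.08 [591.1 -24.3 130.9] F [-0.6 14.6 13.6] Fbed [ 5.7 14.6 12.3] op 0.211
side handle [([-14.8, 8.7, 46.8], 0.64)]
side long_mid [([-56.7, 0.2, 6.5], 0.73)]
side short_mid [([-8.6, 67.1, -0.1], 0.88)]
side lid [([-13.0, 9.8, -4.1], 0.64)]
scene handle [([-15.1, 7.9, 49.5], 0.79)]
scene long_mid [([-57.6, -2.7, 7.0], 0.86)]
scene short_mid [([-10.3, 66.3, 4.9], 0.68)]
scene lid [([-12.8, 6.2, -1.0], 0.78)]
```

Call:
arm_command:
  motion:
    - {"tx": -0.07,"ty": 0.07,"tz": 0,"roll": 0,"claw": 0.58}
    - {"tx": -0.07,"ty": 0.07,"tz": 0,"roll": 0,"claw": 0.58}
    - {"tx": -0.07,"ty": 0.07,"tz": 0,"roll": 0,"claw": 0.58}
    - {"tx": -0.07,"ty": 0.07,"tz": 0,"roll": 0,"claw": 0.58}
    - {"tx": -0.07,"ty": 0.07,"tz": 0,"roll": 0,"claw": 0.58}
    - {"tx": -0.07,"ty": 0.07,"tz": 0,"roll": 0,"claw": 0.58}
    - {"tx": -0.07,"ty": 0.07,"tz": 0,"roll": 0,"claw": 0.58}
    - {"tx": -0.07,"ty": 0.07,"tz": 0,"roll": 0,"claw": 0.58}
    - {"tx": -0.07,"ty": 0.07,"tz": 0,"roll": 0,"claw": 0.58}
    - {"tx": -0.07,"ty": 0.07,"tz": 0,"roll": 0,"claw": 0.58}
    - {"tx": -0.04,"ty": 0.04,"tz": 0,"roll": 0,"claw": 0.58}

```text
time_s: 15.83
tool_pos: [592.4, -66.3, 130.9]
eef_rot: [-0.0, 0.917, 0.399, 0.001]
force: [-0.2, 14.5, 14.7]
opening: 0.214
```

```bash
python3 -c "
from h import *
rep()"
```

```text
t 15.8333 ang 47.07 [592.4 -66.3 130.9] F [-0.2 14.5 14.7] Fbed [ 6.5 14.5 13.1] op 0.214
side handle [([-14.2, -33.0, 49.2], 0.65)]
side long_mid [([-59.5, -45.0, 4.4], 0.8)]
side short_mid [([-4.0, 23.2, 2.5], 0.95)]
side lid [([-13.3, -31.7, -0.6], 0.86)]
scene handle [([-14.7, -34.8, 50.7], 0.62)]
scene long_mid [([-55.6, -41.1, 3.9], 0.79)]
scene short_mid [([-7.9, 26.8, 6.0], 0.56)]
scene lid [([-11.1, -31.6, -0.7], 0.88)]
```

Call:
arm_command:
  motion:
    - {"tx": 0.06,"ty": 0.06,"tz": -0.04,"roll": 0,"claw": 0.58}
    - {"tx": 0.06,"ty": 0.06,"tz": -0.04,"roll": 0,"claw": 0.58}
    - {"tx": 0.06,"ty": 0.06,"tz": -0.04,"roll": 0,"claw": 0.58}
    - {"tx": 0.06,"ty": 0.06,"tz": -0.04,"roll": 0,"claw": 0.58}
    - {"tx": 0.03,"ty": 0.03,"tz": -0.04,"roll": 0,"claw": 0.6}
    - {"tx": 0,"ty": 0,"tz": -0.05,"roll": 0,"claw": 0.63}
    - {"tx": 0,"ty": 0,"tz": -0.05,"roll": 0,"claw": 0.67}
    - {"tx": 0,"ty": 0,"tz": -0.05,"roll": 0,"claw": 0.75}
    - {"tx": 0,"ty": 0,"tz": -0.05,"roll": 0,"claw": 1}
    - {"tx": 0,"ty": 0,"tz": -0.05,"roll": 0,"claw": 1}
    - {"tx": 0,"ty": 0,"tz": 0,"roll": 0,"claw": 1}

```text
time_s: 17.25
tool_pos: [607.1, -66.8, 148.2]
eef_rot: [0.0, 0.917, 0.4, 0.0]
force: [-1.7, -0.1, 0.5]
opening: 0.186
```

```bash
python3 -c "
from h import *
rep()"
```

```text
t 17.25 ang 47.1 [607.1 -66.8 148.2] F [-1.7 -0.1  0.5] Fbed [-1.4 -0.   1.2] op 0.186
side handle [([5.7, -35.3, 56.0], 0.92)]
side long_mid [([-259.3, 3.3, 24.5], 0.7)]
side short_mid [([5.6, 22.3, 7.4], 0.7)]
side lid [([1.6, -36.7, 9.5], 0.58)]
scene handle [([9.2, -35.0, 56.6], 0.63)]
scene long_mid [([-38.0, -49.1, 17.4], 0.64)]
scene short_mid [([4.9, 22.0, 8.1], 0.79)]
scene lid [([2.6, -33.8, 8.1], 0.64)]
```

Call:
arm_command:
  motion:
    - {"tx": 0,"ty": 0,"tz": -0.1,"roll": 0,"claw": 1}
    - {"tx": 0,"ty": 0,"tz": -0.15,"roll": 0,"claw": 1}
    - {"tx": 0,"ty": 0,"tz": -0.25,"roll": 0,"claw": 1}
    - {"tx": 0,"ty": 0,"tz": -0.4,"roll": 0,"claw": 1}
    - {"tx": 0,"ty": 0,"tz": -0.5,"roll": 0,"claw": 1}
    - {"tx": 0,"ty": 0,"tz": -0.4,"roll": 0,"claw": 1}
    - {"tx": 0,"ty": 0,"tz": -0.2,"roll": 0,"claw": 1}
    - {"tx": 0,"ty": 0,"tz": 0,"roll": 0,"claw": 1}
  grip_force: 30

```text
time_s: 18.42
tool_pos: [607.9, -67.0, 230.2]
eef_rot: [0.001, 0.917, 0.4, 0.002]
force: [0.3, -0.4, -2.4]
opening: 0.156
```

```bash
python3 - <<'E'
from h import *
rep()
A=get_image("side")[100:240,220:340]; Bm=get_image("scene")[180:320,170:340]
cv2.imwrite("pics/c4.png",np.hstack([cv2.resize(A,(360,420),interpolation=cv2.INTER_CUBIC),cv2.resize(Bm,(440,420),interpolation=cv2.INTER_CUBIC)])[:,:,::-1])
E
```

```text
t 18.4167 ang 47.1 [607.9 -67.  230.2] F [ 0.3 -0.4 -2.4] Fbed [-0.8 -0.4 -2.3] op 0.156
side handle [([39.9, -33.6, 127.1], 0.79)]
side long_mid [([-5.7, -52.2, 97.1], 0.55)]
side short_mid [([37.9, 13.6, 71.6], 0.56)]
side lid [([31.8, -39.9, 82.1], 0.81)]
scene handle [([41.1, -34.8, 126.6], 0.94)]
scene long_mid [([-8.6, -55.4, 95.6], 0.8)]
scene short_mid [([34.8, 15.0, 72.9], 0.73)]
scene lid [([32.1, -43.0, 81.6], 0.97)]
```

View pics/c4.png

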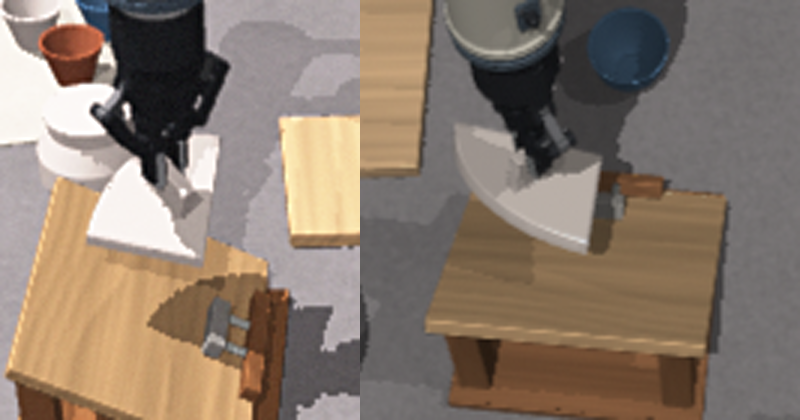

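```bash
python3 - <<'E'
from h import *
h=tcp(20,16)+[5.5,4,3]; p=state()["tool_pos"]
print(h,step(h+[0,0,45]-p,ang()),"bed-x10",step(bedR(BY)@[-10,0,0],137.1),"bed-y10",step(bedR(BY)@[0,-10,0],137.1),state()["qpos"])
E
```

```text
[623.27338239  -7.13450171 146.89206114] [ 1.372 -0.713  0.891] bed-x10 [ 0.16  -0.16   0.106] bed-y10 [-0.177 -0.177 -0.   ] [-2.07324930e-01  5.01091081e-01  1.41852656e+00  1.05163526e-06
  1.22229422e+00 -1.02930256e+00]
```

Call:
arm_command:
  motion:
    - {"tx": 0.2,"ty": -0.1,"tz": 0,"roll": 0,"claw": 1}
    - {"tx": 0.4,"ty": -0.21,"tz": 0,"roll": 0,"claw": 1}
    - {"tx": 0.45,"ty": -0.24,"tz": 0,"roll": 0,"claw": 1}
    - {"tx": 0.32,"ty": -0.163,"tz": 0,"roll": -0.4,"claw": 1}
    - {"tx": 0,"ty": 0,"tz": 0,"roll": -0.8,"claw": 1}
    - {"tx": 0,"ty": 0,"tz": 0,"roll": -1,"claw": 1}
    - {"tx": 0,"ty": 0,"tz": 0,"roll": -1,"claw": 1}
    - {"tx": 0,"ty": 0,"tz": 0,"roll": -1,"claw": 1}
    - {"tx": 0,"ty": 0,"tz": 0,"roll": -1,"claw": 1}
    - {"tx": 0,"ty": 0,"tz": 0,"roll": -1,"claw": 1}
    - {"tx": 0,"ty": 0,"tz": 0,"roll": -1,"claw": 1}
    - {"tx": 0,"ty": 0,"tz": 0,"roll": -1,"claw": 1}
    - {"tx": 0,"ty": 0,"tz": 0,"roll": -1,"claw": 1}
    - {"tx": 0,"ty": 0,"tz": 0.05,"roll": -1,"claw": 1}
    - {"tx": 0,"ty": 0,"tz": 0.1,"roll": -1,"claw": 1}
    - {"tx": 0,"ty": 0,"tz": 0.2,"roll": -1,"claw": 1}
    - {"tx": 0,"ty": 0,"tz": 0.2,"roll": -1,"claw": 1}
    - {"tx": 0,"ty": 0,"tz": 0.2,"roll": -1,"claw": 1}
    - {"tx": 0,"ty": 0,"tz": 0.14,"roll": -0.8,"claw": 1}
    - {"tx": 0,"ty": 0,"tz": 0,"roll": 0,"claw": 1}

```text
time_s: 20.68
tool_pos: [622.8, -6.6, 191.0]
eef_rot: [-0.001, 0.363, 0.932, -0.0]
force: [-0.4, -0.9, -2.7]
opening: 0.156
```

```bash
python3 - <<'E'
from h import *
a,p=rep(); h=tcp(20,16)+[5.5,4,3]; print(step(h-p,a))
E
```

```text
t 20.6833 ang 137.49 [622.8  -6.6 191. ] F [-0.4 -0.9 -2.7] Fbed [-1.5 -0.9 -2.3] op 0.156
side handle [([39.7, 14.8, 91.2], 0.82)]
side long_mid [([39.0, -14.1, 33.2], 0.93)]
side short_mid [([-23.0, 35.6, 60.7], 0.68)]
side lid [([28.2, 27.3, 41.6], 0.7)]
scene handle [([44.8, 11.8, 91.4], 0.63)]
scene long_mid [([41.6, -16.7, 34.6], 0.8)]
scene short_mid [([-26.4, 32.0, 60.8], 0.79)]
scene lid []
[-0.018 -0.003  1.102]
```

Call:
arm_command:
  motion:
    - {"tx": -0.018,"ty": 0,"tz": 0.15,"roll": 0,"claw": 1}
    - {"tx": 0,"ty": 0,"tz": 0.15,"roll": 0,"claw": 1}
    - {"tx": 0,"ty": 0,"tz": 0.1,"roll": 0,"claw": 1}
    - {"tx": 0,"ty": 0,"tz": 0.06,"roll": 0,"claw": 0.68}
    - {"tx": 0,"ty": 0,"tz": 0.06,"roll": 0,"claw": 0.66}
    - {"tx": 0,"ty": 0,"tz": 0.06,"roll": 0,"claw": 0.64}
    - {"tx": 0,"ty": 0,"tz": 0.06,"roll": 0,"claw": 0.62}
    - {"tx": 0,"ty": 0,"tz": 0.06,"roll": 0,"claw": 0.6}
    - {"tx": 0,"ty": 0,"tz": 0.06,"roll": 0,"claw": 0.59}
    - {"tx": 0,"ty": 0,"tz": 0.06,"roll": 0,"claw": 0.58}
    - {"tx": 0,"ty": 0,"tz": 0.06,"roll": 0,"claw": 0.57}
    - {"tx": 0,"ty": 0,"tz": 0,"roll": 0,"claw": 0.56}
  grip_force: 20

```text
time_s: 22.18
tool_pos: [623.7, -7.7, 156.5]
eef_rot: [-0.0, 0.366, 0.931, -0.0]
force: [0.1, 0.3, -0.5]
opening: 0.218
```

```bash
python3 - <<'E'
from h import *
a,p=rep(); h=tcp(20,16)+[5.5,4,3]; print(step(h-p,a))
E
```

```text
t 22.1833 ang 137.1 [623.7  -7.7 156.5] F [ 0.1  0.3 -0.5] Fbed [-0.1  0.3 -0.5] op 0.218
side handle [([21.3, 14.3, 46.9], 0.61)]
side long_mid [([31.2, -24.2, 6.8], 0.58)]
side short_mid [([-32.7, 29.2, 2.9], 0.74)]
side lid [([28.3, 15.6, 0.1], 0.91)]
scene handle [([26.6, 14.0, 49.0], 0.73)]
scene long_mid [([33.5, -25.1, 3.2], 0.95)]
scene short_mid [([-35.4, 28.5, 5.4], 0.82)]
scene lid [([27.9, 16.1, -2.2], 0.78)]
[0.017 0.004 0.24 ]
```

Call:
arm_command:
  motion:
    - {"tx": 0,"ty": 0,"tz": 0.05,"roll": 0,"claw": 0.55}
    - {"tx": 0,"ty": 0,"tz": 0.05,"roll": 0,"claw": 0.55}
    - {"tx": 0,"ty": 0,"tz": 0.05,"roll": 0,"claw": 0.55}
    - {"tx": 0,"ty": 0,"tz": 0.05,"roll": 0,"claw": 0.55}
    - {"tx": 0,"ty": 0,"tz": 0.02,"roll": 0,"claw": 0.58}
    - {"tx": 0.04,"ty": -0.04,"tz": 0.027,"roll": 0,"claw": 0.58}
    - {"tx": 0.04,"ty": -0.04,"tz": 0.027,"roll": 0,"claw": 0.58}
    - {"tx": 0.04,"ty": -0.04,"tz": 0.027,"roll": 0,"claw": 0.58}
    - {"tx": 0.04,"ty": -0.04,"tz": 0.027,"roll": 0,"claw": 0.58}
    - {"tx": 0,"ty": 0,"tz": 0,"roll": 0,"claw": 0.58}

```text
time_s: 23.52
tool_pos: [615.6, -8.1, 144.7]
eef_rot: [0.001, 0.366, 0.931, 0.0]
force: [0.9, -0.3, 10.5]
opening: 0.214
```

```bash
python3 -c "
from h import *
rep()"
```

```text
t 23.5167 ang 137.09 [615.6  -8.1 144.7] F [ 0.9 -0.3 10.5] Fbed [ 5.3 -0.3  9.1] op 0.214
side handle [([13.3, 17.6, 47.5], 0.76)]
side long_mid [([26.1, -26.1, 6.1], 0.8)]
side short_mid [([-43.9, 28.7, 1.5], 0.8)]
side lid [([16.4, 17.4, 3.7], 0.61)]
scene handle [([14.4, 14.7, 49.5], 0.61)]
scene long_mid [([28.0, -22.6, 4.3], 0.66)]
scene short_mid [([-46.7, 30.7, 5.9], 0.6)]
scene lid [([18.3, 18.2, -3.1], 0.78)]
```

Call:
arm_command:
  motion:
    - {"tx": 0.032,"ty": -0.032,"tz": 0.021,"roll": 0,"claw": 0.58}
    - {"tx": 0.032,"ty": -0.032,"tz": 0.021,"roll": 0,"claw": 0.58}
    - {"tx": 0.032,"ty": -0.032,"tz": 0.021,"roll": 0,"claw": 0.58}
    - {"tx": 0.032,"ty": -0.032,"tz": 0.021,"roll": 0,"claw": 0.58}
    - {"tx": 0.032,"ty": -0.032,"tz": 0.021,"roll": 0,"claw": 0.58}
    - {"tx": 0.032,"ty": -0.032,"tz": 0.021,"roll": 0,"claw": 0.58}
    - {"tx": 0,"ty": 0,"tz": 0,"roll": 0,"claw": 0.58}

```text
time_s: 24.6
tool_pos: [606.1, -8.2, 140.3]
eef_rot: [0.003, 0.366, 0.931, 0.001]
force: [4.7, 3.6, 14.4]
opening: 0.213
```

```bash
python3 -c "
from h import *
rep()"
```

```text
t 24.6 ang 137.09 [606.1  -8.2 140.3] F [ 4.7  3.6 14.4] Fbed [10.4  3.4 11. ] op 0.213
side handle [([2.0, 15.4, 46.5], 0.77)]
side long_mid [([13.2, -23.4, 7.3], 0.61)]
side short_mid [([-53.7, 29.9, 3.9], 0.6)]
side lid [([4.6, 13.0, -3.4], 0.89)]
scene handle [([5.7, 15.5, 48.0], 0.96)]
scene long_mid [([15.4, -24.0, 3.5], 0.73)]
scene short_mid [([-55.8, 28.5, 6.1], 0.91)]
scene lid [([4.7, 19.8, -0.4], 0.67), ([3.9, -4.6, -1.2], 0.63)]
```

Call:
arm_command:
  motion:
    - {"tx": 0.024,"ty": -0.024,"tz": 0.016,"roll": 0,"claw": 0.58}
    - {"tx": -0.035,"ty": -0.035,"tz": 0,"roll": 0,"claw": 0.58}
    - {"tx": -0.06,"ty": -0.06,"tz": 0,"roll": 0,"claw": 0.58}
    - {"tx": -0.07,"ty": -0.07,"tz": 0,"roll": 0,"claw": 0.58}
    - {"tx": -0.07,"ty": -0.07,"tz": 0,"roll": 0,"claw": 0.58}

```text
time_s: 25.52
tool_pos: [603.9, -20.3, 139.1]
eef_rot: [0.001, 0.366, 0.931, 0.001]
force: [0.0, 15.1, 15.4]
opening: 0.212
```

```bash
python3 -c "
from h import *
rep()"
```

```text
t 25.5167 ang 137.1 [603.9 -20.3 139.1] F [ 0.  15.1 15.4] Fbed [ 7.  15.  13.7] op 0.212
side handle [([0.6, 8.2, 50.4], 0.65)]
side long_mid [([7.9, -34.3, 7.8], 0.91)]
side short_mid [([-56.1, 17.0, 3.1], 0.75)]
side lid [([4.1, 5.6, -0.8], 0.68)]
scene handle [([4.2, 4.2, 49.7], 0.77)]
scene long_mid [([11.3, -38.5, 3.9], 0.8)]
scene short_mid [([-54.6, 14.6, 5.9], 0.7)]
scene lid [([1.2, 3.3, -0.2], 0.8)]
```

Call:
arm_command:
  motion:
    - {"tx": -0.07,"ty": -0.07,"tz": 0,"roll": 0,"claw": 0.58}
    - {"tx": -0.07,"ty": -0.07,"tz": 0,"roll": 0,"claw": 0.58}
    - {"tx": -0.07,"ty": -0.07,"tz": 0,"roll": 0,"claw": 0.58}
    - {"tx": -0.07,"ty": -0.07,"tz": 0,"roll": 0,"claw": 0.58}
    - {"tx": 0,"ty": 0,"tz": 0,"roll": 0,"claw": 0.58}

```text
time_s: 26.43
tool_pos: [604.4, -36.8, 139.1]
eef_rot: [0.001, 0.366, 0.931, 0.001]
force: [0.1, 11.1, 13.1]
opening: 0.216
```

```bash
python3 - <<'E'
from h import *
rep(); rep()
A=get_image("side")[165:245,255:325]; Bm=get_image("scene")[225:285,220:320]
cv2.imwrite("pics/c5.png",np.hstack([cv2.resize(A,(350,400),interpolation=cv2.INTER_CUBIC),cv2.copyMakeBorder(cv2.resize(Bm,(450,270),interpolation=cv2.INTER_CUBIC),0,130,0,0,cv2.BORDER_CONSTANT)])[:,:,::-1])
E
```

```text
t 26.4333 ang 137.07 [604.4 -36.8 139.1] F [ 0.1 11.1 13.1] Fbed [ 5.9 11.  11.6] op 0.216
side handle [([0.6, -10.6, 48.4], 0.68)]
side long_mid [([11.7, -51.0, 8.9], 0.87)]
side short_mid [([-55.0, 1.4, 4.6], 0.67)]
side lid [([4.6, -11.2, -1.9], 0.86)]
scene handle [([1.8, -14.7, 46.7], 0.58)]
scene long_mid []
scene short_mid [([-59.1, 3.7, 4.5], 0.58)]
scene lid [([3.0, -9.2, -1.8], 0.77)]
t 26.9333 ang 137.09 [604.4 -36.7 139. ] F [ 0.7  9.2 12.9] Fbed [ 6.4  9.2 11.2] op 0.212
side handle [([-1.4, -11.6, 49.0], 0.82)]
side long_mid [([11.4, -50.3, 6.8], 0.91)]
side short_mid [([-56.4, 1.6, 3.4], 0.76)]
side lid [([3.5, -10.3, 0.7], 0.57)]
scene handle [([4.0, -14.3, 50.1], 0.87)]
scene long_mid [([12.4, -52.2, 2.5], 0.81)]
scene short_mid []
scene lid [([3.1, -8.9, -1.9], 0.95)]
```

View pics/c5.png

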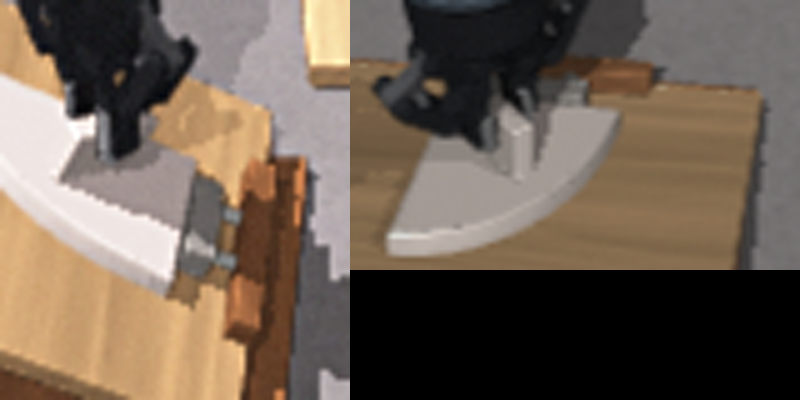

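Call:
arm_command:
  motion:
    - {"tx": -0.05,"ty": -0.05,"tz": 0,"roll": 0,"claw": 0.58}
    - {"tx": -0.07,"ty": -0.07,"tz": 0,"roll": 0,"claw": 0.58}
    - {"tx": -0.07,"ty": -0.07,"tz": 0,"roll": 0,"claw": 0.58}
    - {"tx": -0.07,"ty": -0.07,"tz": 0,"roll": 0,"claw": 0.58}
    - {"tx": -0.07,"ty": -0.07,"tz": 0,"roll": 0,"claw": 0.58}
    - {"tx": -0.07,"ty": -0.07,"tz": 0,"roll": 0,"claw": 0.58}
    - {"tx": -0.07,"ty": -0.07,"tz": 0,"roll": 0,"claw": 0.58}
    - {"tx": -0.05,"ty": -0.05,"tz": 0,"roll": 0,"claw": 0.58}

```text
time_s: 28.2
tool_pos: [605.1, -65.5, 139.2]
eef_rot: [0.0, 0.366, 0.931, 0.001]
force: [-2.7, 17.5, 19.4]
opening: 0.212
```

```bash
python3 -c "
from h import *
rep()"
```

```text
t 28.2 ang 137.08 [605.1 -65.5 139.2] F [-2.7 17.5 19.4] Fbed [ 6.3 17.6 18.5] op 0.212
side handle [([2.1, -41.4, 49.5], 0.69)]
side long_mid [([4.8, -79.4, 5.2], 0.89)]
side short_mid [([-54.6, -21.2, 0.5], 0.95)]
side lid [([2.5, -38.3, -4.4], 0.86)]
scene handle [([2.9, -40.2, 49.8], 0.97)]
scene long_mid [([11.5, -79.7, 4.4], 0.94)]
scene short_mid [([-60.3, -26.7, 7.3], 0.57)]
scene lid [([3.0, -38.6, -0.4], 0.81)]
```

```bash
python3 - <<'E'
from h import *
L={"handle":(0,0,48),"long_mid":(12,-42,7),"short_mid":(-58,8,7),"lid":(0,0,0)}
X=[];Y=[]
for k in range(4):
    for c in("side","scene"):
        get_image(c)
        for n in ("long_mid","short_mid","handle"):
            for d in landmark_of(n,c):
                q=bedR(BY).T@(np.array(d["position"])-B)
                if np.linalg.norm(q-[2,-35,20])<100 and d["confidence"]>.5: X.append(L[n]);Y.append(q); break
X=np.array(X);Y=np.array(Y)
for n in ("long_mid","short_mid","handle"):
    i=(X==L[n]).all(1); print(n,i.sum(),Y[i].mean(0).round(1),Y[i].std(0).round(1))
rr,_=R.align_vectors(Y-Y.mean(0),X-X.mean(0)); print("rotvec deg",np.degrees(rr.as_rotvec()),"origin",Y.mean(0)-rr.apply(X.mean(0)))
E
```

```text
long_mid 8 [  9.3 -80.3   4.4] [1.5 1.6 1. ]
short_mid 7 [-56.4 -24.3   5. ] [1.7 1.7 2.5]
handle 7 [  1.8 -39.   49. ] [2.  1.4 1.5]
rotvec deg [ 2.54760869 -1.073774   -5.14330448] origin [  1.60853438 -37.06764576  -0.43756788]
```

Call:
arm_command:
  motion:
    - {"tx": 0,"ty": 0,"tz": 0,"roll": -0.2,"claw": 0.58}
    - {"tx": 0,"ty": 0,"tz": 0,"roll": -0.2,"claw": 0.58}
    - {"tx": 0,"ty": 0,"tz": 0,"roll": -0.2,"claw": 0.58}
    - {"tx": 0,"ty": 0,"tz": 0,"roll": -0.2,"claw": 0.58}
    - {"tx": 0,"ty": 0,"tz": 0,"roll": 0,"claw": 0.58}

```text
time_s: 30.72
tool_pos: [604.8, -66.1, 139.2]
eef_rot: [0.0, 0.326, 0.945, 0.001]
force: [-5.2, 8.6, 20.0]
opening: 0.213
```

```bash
cat > ms.py <<'E'
from h import *
L={"handle":(0,0,48),"long_mid":(12,-42,7),"short_mid":(-58,8,7)}
X=[];Y=[]
for k in range(4):
    for c in("side","scene"):
        get_image(c)
        for n in L:
            for d in landmark_of(n,c):
                q=bedR(BY).T@(np.array(d["position"])-B)
                if np.linalg.norm(q-[2,-35,20])<100 and d["confidence"]>.5: X.append(L[n]);Y.append(q); break
X=np.array(X);Y=np.array(Y)
for n in L:
    i=(X==L[n]).all(1); print(n,i.sum(),Y[i].mean(0).round(1),Y[i].std(0).round(1))
rr,_=R.align_vectors(Y-Y.mean(0),X-X.mean(0)); print("rotvec deg",np.degrees(rr.as_rotvec()),"origin",Y.mean(0)-rr.apply(X.mean(0)))
s=state();print(s["time_s"],ang(),s["tool_pos"],(bedR(BY).T@s["force"]).round(1))
E
python3 ms.py
```

```text
handle 8 [  0.8 -36.4  43.5] [ 1.9 12.  16.9]
long_mid 7 [  7.9 -81.5   5.7] [1.  0.9 1.2]
short_mid 8 [-49.6 -26.2   9. ] [19.5  5.7 14.3]
rotvec deg [-2.54798569  2.68649408 -6.89546993] origin [  1.96616798 -39.54286891  -2.39251608]
32.3167 141.85747753630562 [604.79203805 -66.12701511 139.18411584] [ 3.9  8.7 20.2]
```

Call:
arm_command:
  motion:
    - {"tx": 0,"ty": 0,"tz": 0,"roll": 0,"claw": 0.6}
    - {"tx": 0.03,"ty": 0.03,"tz": 0,"roll": -0.2,"claw": 0.61}
    - {"tx": 0.03,"ty": 0.03,"tz": 0,"roll": -0.2,"claw": 0.62}
    - {"tx": 0,"ty": 0,"tz": 0,"roll": 0,"claw": 0.62}

```text
time_s: 32.65
tool_pos: [604.7, -63.6, 138.9]
eef_rot: [0.001, 0.306, 0.952, 0.0]
force: [-2.1, 0.3, 12.8]
opening: 0.212
```

```bash
sed -i 's/range(4)/range(3)/; s/Y\[i\].mean(0)/np.median(Y[i],0)/; s/^X=np.array(X)/X=np.array(X);Y=np.array(Y);g=[np.linalg.norm(Y[i]-np.median(Y[(X==X[i]).all(1)],0))<9 for i in range(len(X))];X=X[g];Y=Y[g]/' ms.py; cat >> ms.py <<'E'
A=get_image("side")[165:245,255:325]; Bm=get_image("scene")[225:285,220:320]
cv2.imwrite("pics/c6.png",np.hstack([cv2.resize(A,(350,400),interpolation=cv2.INTER_CUBIC),cv2.copyMakeBorder(cv2.resize(Bm,(450,270),interpolation=cv2.INTER_CUBIC),0,130,0,0,cv2.BORDER_CONSTANT)])[:,:,::-1])
E
python3 ms.py
```

```text
handle 6 [  1.1 -38.6  49.3] [2.5 0.7 1.7]
long_mid 5 [ 10.4 -77.5   7.3] [2.7 1.  2.8]
short_mid 6 [-58.5 -26.1   5.4] [1.2 0.9 1.4]
rotvec deg [ 2.87338012 -1.62542856 -1.72343959] origin [  0.92906886 -35.54757233   0.55192355]
33.85 144.25333181775085 [604.66321119 -63.62919052 138.90832267] [ 3.3  0.9 12. ]
```

View pics/c6.png

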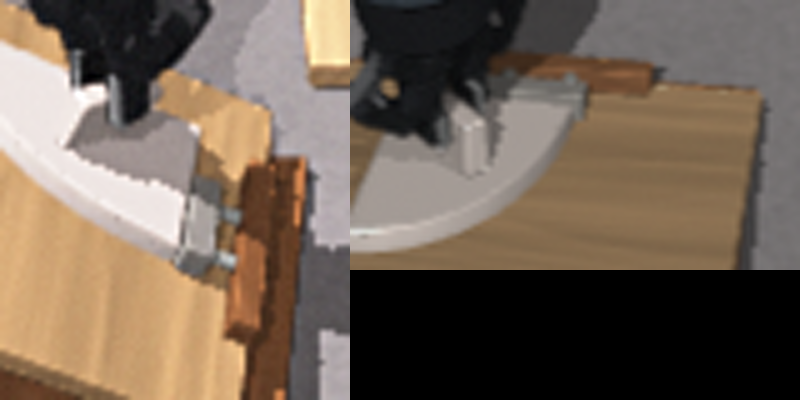

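Call:
arm_command:
  motion:
    - {"tx": -0.054,"ty": 0.042,"tz": -0.04,"roll": 0,"claw": 0.6}
    - {"tx": -0.054,"ty": 0.042,"tz": -0.04,"roll": 0,"claw": 0.6}
    - {"tx": -0.054,"ty": 0.042,"tz": -0.04,"roll": 0,"claw": 0.6}
    - {"tx": -0.054,"ty": 0.042,"tz": -0.04,"roll": 0,"claw": 0.6}
    - {"tx": -0.03,"ty": 0.02,"tz": -0.04,"roll": 0,"claw": 0.62}
    - {"tx": 0,"ty": 0,"tz": -0.05,"roll": 0,"claw": 0.65}
    - {"tx": 0,"ty": 0,"tz": -0.05,"roll": 0,"claw": 0.7}
    - {"tx": 0,"ty": 0,"tz": -0.05,"roll": 0,"claw": 0.8}
    - {"tx": 0,"ty": 0,"tz": -0.05,"roll": 0,"claw": 1}
    - {"tx": 0,"ty": 0,"tz": -0.05,"roll": 0,"claw": 1}
    - {"tx": 0,"ty": 0,"tz": -0.05,"roll": 0,"claw": 1}
    - {"tx": 0,"ty": 0,"tz": -0.1,"roll": 0,"claw": 1}

```text
time_s: 34.95
tool_pos: [616.5, -63.2, 162.1]
eef_rot: [-0.0, 0.307, 0.952, 0.0]
force: [-0.5, -0.1, -1.9]
opening: 0.175
```

Call:
arm_command:
  motion:
    - {"tx": 0,"ty": 0,"tz": -0.15,"roll": 0,"claw": 1}
    - {"tx": 0,"ty": 0,"tz": -0.25,"roll": 0,"claw": 1}
    - {"tx": 0,"ty": 0,"tz": -0.4,"roll": 0,"claw": 1}
    - {"tx": 0,"ty": 0,"tz": -0.5,"roll": 0,"claw": 1}
    - {"tx": 0,"ty": 0,"tz": -0.4,"roll": 0,"claw": 1}
    - {"tx": 0,"ty": 0,"tz": -0.25,"roll": 0,"claw": 1}
    - {"tx": 0,"ty": 0,"tz": 0,"roll": 0,"claw": 1}
  grip_force: 30

```text
time_s: 35.53
tool_pos: [617.6, -63.3, 242.9]
eef_rot: [0.002, 0.306, 0.952, 0.0]
force: [0.2, -0.5, -1.9]
opening: 0.158
```

```bash
python3 - <<'E'
from h import *
s=state(); a=ang(); p=s["tool_pos"]; print(s["time_s"],a,p,s["force"],s["opening"])
for c in ("side","scene"):
    get_image(c)
    for n in ("lid","handle","long_mid","short_mid","board","bowl"):
        print(c,n,[(np.round(d["position"],1).tolist(),round(d["confidence"],2)) for d in landmark_of(n,c)[:3] if d["position"][1]<200])
print(step(np.array([431.5,-348,p[2]])-p,a))
E
```

```text
35.5333 144.30480037706292 [617.63404907 -63.34551009 242.87836464] [ 0.1636523  -0.50711622 -1.9243783 ] 0.15766751020198005
side lid [([627.6, -54.6, 190.0], 0.77)]
side handle [([613.7, -65.7, 233.4], 0.8)]
side long_mid [([641.7, -93.6, 184.1], 0.66)]
side short_mid [([568.8, -54.6, 176.0], 0.73)]
side board [([435.0, -346.3, -1.3], 0.71)]
side bowl [([372.2, -30.5, 0.5], 0.71)]
scene lid [([627.0, -52.5, 180.8], 0.69)]
scene handle [([614.8, -66.0, 231.4], 0.82)]
scene long_mid [([644.9, -93.1, 178.3], 0.96)]
scene short_mid [([563.0, -54.2, 172.2], 0.57)]
scene board [([432.2, -346.7, 2.0], 0.88), ([614.6, -65.8, 230.0], 0.64)]
scene bowl [([371.3, -22.9, -4.8], 0.76)]
[-0.373 -8.495 -0.   ]
```

Call:
arm_command:
  motion:
    - {"tx": 0,"ty": -0.3,"tz": 0,"roll": 0,"claw": 1}
    - {"tx": -0.04,"ty": -0.6,"tz": 0,"roll": 0,"claw": 1}
    - {"tx": -0.04,"ty": -0.75,"tz": 0,"roll": 0,"claw": 1}
    - {"tx": -0.04,"ty": -0.75,"tz": 0,"roll": 0,"claw": 1}
    - {"tx": -0.04,"ty": -0.75,"tz": 0,"roll": 0,"claw": 1}
    - {"tx": -0.04,"ty": -0.75,"tz": 0,"roll": 0,"claw": 1}
    - {"tx": -0.04,"ty": -0.75,"tz": 0,"roll": 0,"claw": 1}
    - {"tx": -0.04,"ty": -0.75,"tz": 0,"roll": 0,"claw": 1}
    - {"tx": -0.04,"ty": -0.75,"tz": 0,"roll": 0,"claw": 1}
    - {"tx": -0.04,"ty": -0.75,"tz": 0,"roll": 0,"claw": 1}
    - {"tx": 0,"ty": -0.75,"tz": 0,"roll": 0,"claw": 1}
    - {"tx": 0,"ty": -0.5,"tz": 0,"roll": 0,"claw": 1}
    - {"tx": 0,"ty": -0.3,"tz": 0,"roll": 0,"claw": 1}
    - {"tx": 0,"ty": -0.04,"tz": 0,"roll": 0,"claw": 1}

```text
time_s: 37.4
tool_pos: [453.2, -306.9, 240.6]
eef_rot: [-0.009, 0.34, 0.94, -0.034]
force: [-0.6, 0.2, -1.9]
opening: 0.153
```

Call:
arm_command:
  motion:
    - {"tx": 0,"ty": 0,"tz": 0.1,"roll": 0.5,"claw": 1}
    - {"tx": 0,"ty": 0,"tz": 0.3,"roll": 1,"claw": 1}
    - {"tx": 0,"ty": 0,"tz": 0.35,"roll": 1,"claw": 1}
    - {"tx": 0,"ty": 0,"tz": 0.35,"roll": 1,"claw": 1}
    - {"tx": 0,"ty": 0,"tz": 0.35,"roll": 1,"claw": 1}
    - {"tx": 0,"ty": 0,"tz": 0.35,"roll": 1,"claw": 1}
    - {"tx": 0,"ty": 0,"tz": 0.35,"roll": 1,"claw": 1}
    - {"tx": 0,"ty": 0,"tz": 0.35,"roll": 1,"claw": 1}
    - {"tx": 0,"ty": 0,"tz": 0.3,"roll": 1,"claw": 1}
    - {"tx": 0,"ty": 0,"tz": 0.2,"roll": 0.5,"claw": 1}
    - {"tx": 0,"ty": 0,"tz": 0,"roll": 0,"claw": 1}

```text
time_s: 38.32
tool_pos: [448.9, -312.4, 119.4]
eef_rot: [0.007, 0.73, 0.683, -0.034]
force: [-0.6, -0.3, -2.2]
opening: 0.16
```

```bash
cat > pb.py <<'E'
from h import *
s=state(); a=ang(); p=s["tool_pos"]; print(s["time_s"],a,p,s["force"],s["ft_torque"].round(2),s["opening"])
for c in ("side","scene"):
    get_image(c)
    for n in ("lid","handle","long_mid","short_mid"):
        print(c,n,[(np.round(d["position"],1).tolist(),round(d["confidence"],2)) for d in landmark_of(n,c)[:4] if d["position"][1]<-200])
E
python3 pb.py
```

```text
38.3167 86.14455237431189 [ 448.90369689 -312.38218072  119.35185828] [-0.58901302 -0.25415809 -2.23262166] [ 0.08 -0.02 -0.03] 0.15983113047856104
side lid [([458.1, -316.0, 62.6], 0.68)]
side handle [([444.2, -314.1, 111.2], 0.87)]
side long_mid [([431.8, -350.5, 65.8], 0.71), ([430.6, -346.9, 1.6], 0.65)]
side short_mid [([426.7, -266.2, 51.1], 0.81)]
scene lid [([459.4, -319.1, 65.8], 0.65), ([722.1, -302.6, -1.1], 0.58)]
scene handle [([446.3, -315.2, 112.4], 0.96)]
scene long_mid [([437.1, -354.0, 65.7], 0.9)]
scene short_mid [([424.0, -268.2, 53.7], 0.61)]
```

Call:
arm_command:
  motion:
    - {"tx": -0.2,"ty": -0.07,"tz": 0,"roll": 0,"claw": 1}
    - {"tx": -0.35,"ty": -0.1,"tz": 0,"roll": 0,"claw": 1}
    - {"tx": -0.2,"ty": -0.07,"tz": 0.1,"roll": 0,"claw": 1}
    - {"tx": -0.1,"ty": -0.03,"tz": 0.15,"roll": 0,"claw": 1}
    - {"tx": 0,"ty": 0,"tz": 0.1,"roll": 0,"claw": 1}
    - {"tx": 0,"ty": 0,"tz": 0.06,"roll": 0,"claw": 1}
    - {"tx": 0,"ty": 0,"tz": 0.06,"roll": 0,"claw": 1}
    - {"tx": 0,"ty": 0,"tz": 0.06,"roll": 0,"claw": 1}
    - {"tx": 0,"ty": 0,"tz": 0,"roll": 0,"claw": 1}
  grip_force: 20

```text
time_s: 39.57
tool_pos: [435.2, -347.3, 101.6]
eef_rot: [0.007, 0.729, 0.683, -0.034]
force: [-0.1, 0.3, -2.2]
opening: 0.156
```

```bash
python3 pb.py
```

```text
39.5667 86.24960003080682 [ 435.16224635 -347.3312102   101.60236704] [-0.05429918  0.32378575 -2.19638139] [0.08 0.05 0.03] 0.15616000087644574
side lid [([447.1, -351.7, 44.5], 0.67)]
side handle [([432.5, -346.2, 89.4], 0.57)]
side long_mid [([418.1, -386.9, 46.3], 0.7)]
side short_mid [([412.3, -300.9, 32.2], 0.77)]
scene lid [([446.3, -352.5, 47.5], 0.79)]
scene handle [([431.8, -348.6, 92.2], 0.86)]
scene long_mid [([422.5, -388.1, 45.8], 0.58)]
scene short_mid [([411.0, -305.3, 34.3], 0.56)]
```

Call:
arm_command:
  motion:
    - {"tx": 0,"ty": 0,"tz": 0.06,"roll": 0,"claw": 1}
    - {"tx": 0,"ty": 0,"tz": 0.06,"roll": 0,"claw": 1}
    - {"tx": 0,"ty": 0,"tz": 0.06,"roll": 0,"claw": 1}
    - {"tx": 0,"ty": 0,"tz": 0.06,"roll": 0,"claw": 1}
    - {"tx": 0,"ty": 0,"tz": 0.06,"roll": 0,"claw": 1}
    - {"tx": 0,"ty": 0,"tz": 0.06,"roll": 0,"claw": 1}

```text
time_s: 40.57
tool_pos: [436.9, -350.2, 88.8]
eef_rot: [0.011, 0.73, 0.683, -0.034]
force: [8.7, -1.0, 9.7]
opening: 0.154
```

Call:
arm_command:
  motion:
    - {"tx": 0,"ty": 0,"tz": 0.05,"roll": 0,"claw": 1}
    - {"tx": 0,"ty": 0,"tz": 0.05,"roll": 0,"claw": 1}
    - {"tx": 0,"ty": 0,"tz": 0.05,"roll": 0,"claw": 1}

```text
time_s: 40.82
tool_pos: [436.0, -350.1, 82.4]
eef_rot: [0.01, 0.73, 0.683, -0.034]
force: [6.5, -1.4, 7.2]
opening: 0.159
```

```bash
python3 pb.py
```

```text
40.8167 86.22621977390033 [ 435.98399525 -350.1356936    82.43381686] [ 6.45401261 -1.42003377  7.18954943] [-0.14 -0.68  0.1 ] 0.15857821003696698
side lid [([438.5, -352.7, 25.9], 0.83)]
side handle [([431.2, -350.6, 72.3], 0.73)]
side long_mid [([415.4, -391.8, 32.2], 0.76)]
side short_mid [([402.6, -300.2, 21.8], 0.8), ([719.9, -303.6, 0.0], 0.32)]
scene lid [([440.1, -353.5, 24.1], 0.8)]
scene handle [([432.2, -350.5, 73.3], 0.82)]
scene long_mid [([418.6, -387.6, 30.8], 0.57)]
scene short_mid [([404.4, -302.1, 22.8], 0.56)]
```

Call:
arm_command:
  motion:
    - {"tx": 0,"ty": 0,"tz": 0.04,"roll": 0,"claw": 1}
    - {"tx": 0,"ty": 0,"tz": 0.04,"roll": 0,"claw": 1}
    - {"tx": 0,"ty": 0,"tz": 0.04,"roll": 0,"claw": 1}

```text
time_s: 41.57
tool_pos: [435.9, -350.7, 77.8]
eef_rot: [0.01, 0.73, 0.683, -0.034]
force: [10.5, -6.1, 15.2]
opening: 0.153
```

```bash
python3 pb.py
```

```text
41.5667 86.21988573783975 [ 435.87712269 -350.70724464   77.83964596] [10.52598759 -6.06394876 15.19927728] [-0.73 -1.17  0.1 ] 0.15264938300706477
side lid [([434.2, -353.5, 22.6], 0.87)]
side handle [([432.9, -351.8, 68.6], 0.86), ([721.1, -302.5, 2.1], 0.23)]
side long_mid [([409.3, -387.4, 28.0], 0.64)]
side short_mid [([404.9, -302.6, 22.9], 0.56)]
scene lid [([438.4, -353.3, 24.2], 0.61)]
scene handle [([433.4, -354.3, 70.7], 0.68)]
scene long_mid [([410.2, -388.9, 25.5], 0.62)]
scene short_mid [([400.0, -300.8, 23.6], 0.56)]
```

Call:
arm_command:
  motion:
    - {"tx": 0,"ty": 0,"tz": 0.03,"roll": 0,"claw": 0.68}
    - {"tx": 0,"ty": 0,"tz": 0,"roll": 0,"claw": 0.64}
    - {"tx": 0,"ty": 0,"tz": 0,"roll": 0,"claw": 0.6}
    - {"tx": 0,"ty": 0,"tz": 0,"roll": 0,"claw": 0.5}
    - {"tx": 0,"ty": 0,"tz": 0,"roll": 0,"claw": 0.3}
    - {"tx": 0,"ty": 0,"tz": 0,"roll": 0,"claw": 0.1}
    - {"tx": 0,"ty": 0,"tz": 0,"roll": 0,"claw": 0}
    - {"tx": 0,"ty": 0,"tz": 0,"roll": 0,"claw": 0}
    - {"tx": 0,"ty": 0,"tz": -0.2,"roll": 0,"claw": 0}
    - {"tx": 0,"ty": 0,"tz": -0.4,"roll": 0,"claw": 0}
    - {"tx": 0,"ty": 0,"tz": -0.6,"roll": 0,"claw": 0}
    - {"tx": 0,"ty": 0,"tz": -0.8,"roll": 0,"claw": 0}
    - {"tx": 0,"ty": 0,"tz": -0.6,"roll": 0,"claw": 0}
    - {"tx": 0,"ty": 0,"tz": -0.3,"roll": 0,"claw": 0}
    - {"tx": 0,"ty": 0,"tz": 0,"roll": 0,"claw": 0}

```text
time_s: 43.32
tool_pos: [439.8, -343.3, 195.0]
eef_rot: [0.01, 0.73, 0.683, -0.034]
force: [0.7, 0.0, 0.3]
opening: 0.502
```

```bash
python3 pb.py; python3 - <<'E'
from h import *
A=get_image("side")[90:210,270:420]; Bm=get_image("scene")[150:270,90:240]
cv2.imwrite("pics/c7.png",np.hstack([cv2.resize(A,(400,320)),cv2.resize(Bm,(400,320))])[:,:,::-1])
for n in ("mug","vase","bowl","board"): print(n,[d["position"] for d in landmark_of(n,"scene")[:1]])
E
```

```text
43.3167 86.22835056669625 [ 439.8325294  -343.31313672  194.95109594] [0.67500389 0.04404674 0.26999697] [-0.   -0.04 -0.01] 0.501806779885653
side lid [([433.3, -350.9, 17.0], 0.81), ([432.8, -351.6, 66.6], 0.72)]
side handle [([434.3, -351.8, 67.8], 0.81)]
side long_mid [([408.4, -385.9, 24.5], 0.59)]
side short_mid [([403.6, -302.4, 19.1], 0.78)]
scene lid [([437.0, -351.8, 20.2], 0.89)]
scene handle [([435.2, -352.7, 67.8], 0.75)]
scene long_mid [([411.9, -387.7, 21.4], 0.89)]
scene short_mid []
mug [[739.2, 314.1, -0.9]]
vase []
bowl [[370.7, -23.1, -4.2]]
board [[430.7, -344.9, 1.8]]
```

View pics/c7.png

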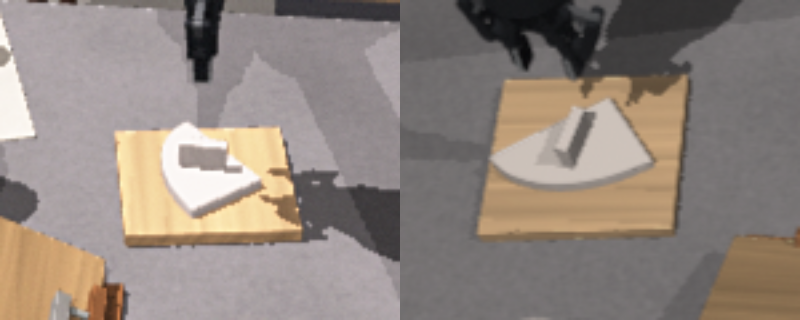

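The picture shows the lid flat and centred on the board at about (435, -351), within 10 mm of its centre. The gripper is clear above it, so I'm handing in.

```bash
python3 -c "
from h import *
print(job_done())"
```

```text
the job is handed in; nothing more can be done
None
```

The job is handed in, at about 43 of the 67 s. Both straight edges had their left-to-right pass on the stone, and the lid now lies flat, right way up and released on the board. `job_done` reports no verdict, so what follows rests on my own checks.

- **Rubbing:** the tool cannot tilt, so I laid the lid on the slope and held it by a loosened grip on its handle. The networks' points put the stone at about 5–8 mm pressed during both passes, worked out from the edge position rather than read directly.
- **Long edge:** its middle went from about +42 to -43 mm across the stone, close to square throughout.
- **Short edge:** its middle went from about +28 to -26 mm. Near the end the lid turned about 5–7 degrees out of square, close to or past the 5.7 degree limit. A first roll did not correct it. Tightening the grip, rolling again and easing back 2–3 mm brought it to about 2 degrees, still pressed and past -16 mm. That final hold should meet the last step.
- **Wrist joint:** it reached its range limit while turning the lid over the board, which left the tool about 4 degrees off vertical. The lid still went down gently, with at most about 20 N at the wrist at each reading.
- **Last checks:** the lid's origin is about 6 mm from the board's centre at about 18 mm height, and the force on the gripper is near zero. The mug and bowl are where they started. The vase was not detected in the last picture, but the arm never went near it.

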